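Pack soap bars, latch the tub, hang the batch tag

ROBOT

A 6-joint arm with a two-finger parallel gripper is mounted at the origin on the work surface. World frame = base frame: x ahead of the robot, y to its left, z up, the work surface at z = 0. Lengths are in m, angles in rad, forces in N, time in s.
With the tool pointing down it reaches from about 0.275 to 0.75 m from the base axis. Payload 10.2 kg.
Tool frame: the origin (TCP) lies midway between the tips of the shut fingers; the grasp point (between the pads) lies 19 mm behind it (robot.tcp_to_grasp is the distance from the TCP to the grasp point, in m); x points along the fingers, y is the direction in which the jaws open and shut, and the axes are right-handed (so a half turn about x gives the same grasp; the last joint's range is limited). The gripper opens to 88 mm and grips with 3 to 60 N. Pads are 18 mm wide; open, the fingers measure 123 mm over their backs; the gripper's body (75 mm by 187 mm) begins 45 mm behind the grasp point.
Start: joints at [0.964, 0.313, 1.498, -0, 1.331, -0.223], TCP at [0.197, 0.487, 0.208] pointing down, gripper open.
Joint ranges: [-2.94, 2.94], [-0.97, 2.17], [0.19, 2.56], [-1.23, 4.37], [0.02, 3.11], [-2.88, 2.88]. Speed limits (rad/s): [2.39, 2.39, 3.01, 3.14, 3.14, 3.14].

INTERFACE

Orientations are given as a unit quaternion [w, x, y, z].
In Python, from station import robot, vision gives the robot as it stands.
- The arm moves only by the tool jog_arm, never from a script. Its argument "motion" is a list that holds one entry, the list of rows, each a list of 6 numbers: the shift along the tool's x, y, z scaled (see below), then the turn, a rotation vector about the tool's x, y, z scaled (see below). In form: [[[dx, dy, dz, wx, wy, wz], ...]]. A call has 1 to 12 rows; each row shifts and turns the pose as measured when the row begins, along the tool's axes as they then stand; what a row does not reach is not made up. The controller multiplies each number of a shift by 0.4 m and each number of a turn by 0.15 rad. A row lasts 1/8 s, in which the tool goes at most 62.5 mm and 10.7 degrees, less where a joint would pass 70% of its speed; a pose out of reach is approached as far as the arm can. A call with a number of a shift or a turn outside -1 to 1 is refused whole. A call with a gripper value outside its range is refused whole. "claw" is the opening, from 0 (shut) to 1 (fully open), set as the call begins (left out, the last holds). The fingers move at their own pace and stop on an object; "grip_force" is the grip in N (left out, the last holds). Time passes only in rows, so rows that do not move let the fingers close. It gives the time, the measured TCP pose, the force and the opening at its end, in the units of the state.
- robot.sense(): the state, without advancing time (a new reading comes with each control period).
- vision.grab_frame(name): name is "scene" or "top" or "wrist"; returns the picture (384x512x3 uint8, red, green, blue); there is no depth.
- vision.calibration(name): a dict with "fx", "fy", "cx", "cy" (pixels), "dist_coeffs" ([k1, k2, p1, p2, k3] as OpenCV has them; the pictures are not rectified), "pose" (4x4, takes a point from camera to world coordinates); the wrist camera has in their place "T_tool_cam" (4x4, takes a point from camera to tool coordinates, whose origin is the TCP and whose axes are the tool frame's). Camera axes: x right, y up, looking along -z (the intrinsics and any distortion apply to the point x, -y, -z); pixel columns grow to the right and rows downward; lengths in m; the calibration is good to about 2 mm. A picture is of the moment at which its call begins: read the wrist's pose just before it. calibration takes no time and is no camera call.
- robot.close_job(): hands the job in, once; it reports no verdict.
The state is a dict: "time": time; "joint_positions": joint angles; "qd": joint speeds; "tau": joint torques, N m; "position": TCP position; "tool_rot": TCP orientation; "ft_force": force on the tool from outside, world axes, zero at the start; "torque": the same for the moment, N m; "grip_width": opening from 0.0 (shut) to 1.0 (fully open).
Only numpy, scipy, OpenCV 4.12 (cv2) and the standard library are available. Lean on these libraries where they do the work, as an engineer would, in place of code of your own. Each camera call takes 0.05 s, during which the arm holds its last target.

TASK

Lay all the wrapped soap bars (green top, cream middle, blue base) in the open storage tub in a single layer, leaving the plain cream bars where they are. Then shut the lid, flip the latch's wire loop up and over the keeper on the lid edge, and press the red lever down fully home so that the lid is pulled tight. Last of all, hang the orange batch tag by its hole on the peg of the grey post and let go.

Things in the scene. Friction and masses are not known exactly. Their poses are not given: they have to be found in the camera images.
- tub: White plastic tub with a slatted wooden insert, fixed to the table; outside 210 (x) x 235 (y) x 130 (z) mm, walls 5 mm. Origin: centre of its underside. Its -x side carries the latch (facing roughly the robot's right), its +x top edge the lid hinge; z up. 'Outwards' below means along tub -x, away from the latch wall.
- tub_floor (a point): Centre of the tub's inner floor (top of the wooden insert), 50 mm above the tub's underside, 80 mm below the rim; free floor 198 (x) x 223 (y) mm, enough for four bars as two by two, their long sides along tub y. Axes as the tub.
- lid_hinge (a point): Middle of the lid's hinge line, at the tub's +x rim, 131 mm up, level with the lid's inner face; the line runs along tub y. The green lid is 210 mm from hinge to free edge, 235 mm wide, 9 mm thick.
- lid (a joint): Lid angle, rad: 0 = shut tight, 2.0 = fully open (leaning back past upright). Stiff hinge: stays where it is left, about 2 N at its free edge moves it. Starts open; push it over by its outer face (away from the tub's inside). Shut by hand it rests on a springy seal at 0.02 to 0.035 rad (edge 4 to 7 mm high); only the latch pulls it tight, under 0.012 rad (about 9 N at the edge).
- keeper (a point): Steel keeper on the middle of the lid's free edge, 44 mm wide: an open-topped channel 16 mm wide between the lid's edge (8 mm to +x) and an upturned lip (inner face 8 mm to -x, 4 mm thick, 8 mm high). The point is the middle of the channel's floor, 6 mm below the lid's outer face. x points to the hinge, z out of the lid's outer face (up when shut).
- lever_pivot (a point): Axis of the red lever, along tub y; 34 mm outwards of the latch wall, 96 mm above the table, fixed on the tub.
- lever (a joint): Red lever angle, rad: 0 = pressed home, its curved end 27 mm outwards of and 46 mm below the pivot; grows as it swings outwards and up; 2.0 = fully open stop, leaning up and outwards. Starts at 1.85 to 2.0 and stays where it is left (about 1.2 N at its end moves it). With the loop in the keeper, pressing it takes a few N more and snaps home past dead centre at about 0.25 rad.
- lever_tip (a point): Tip of the red lever, 53 mm from its pivot; lever 36 mm wide, 5 mm thick, its end curved away from the tub so that it can be pressed all the way home from above.
- loop (a joint): Angle of the wire loop on the lever, rad: 2.9 = folded out over the open lever (its stop; starts here, leaning about 30 degrees outwards by its weight), about 1.2 to 1.7 = tipped over the keeper onto the lid, lever still open, 0 = in the keeper, lever home. Swings freely: pushed past upright it falls inwards on the lid, and pressing the lever then draws its crossbar into the keeper channel.
- loop_bar (a point): Middle of the loop's crossbar: steel, 7 mm thick, 64 mm long, along tub y; 62 mm from the loop's pivot, which is 15 mm from the lever's pivot, turning with the lever (0.23 rad outwards of straight below it when home). Two side wires join it to the pivot, either side of the lever. At the start it is the outermost and highest part, 70 to 90 mm outwards of the wall, 150 to 160 mm up.
- peg_root (a point): Root of the steel peg on the robot-facing side of the grey post (post 40 x 40 x 220 mm, fixed on a flat foot), 160 mm above the table. Its z axis runs along the peg, which points towards the robot and up at 45 degrees; peg 10 mm thick, 55 mm long.
- tag_center (a point): Centre of the loose orange plastic batch tag, lying flat: a plate 120 (x) x 50 (y) x 10 (z) mm with a 30 mm hole. x points to the hole end.
- tag_eye (a point): Centre of the tag's 30 mm hole, 36 mm from the tag's centre along its x axis.
- bar1_center (a point): Centre of a wrapped soap bar (green top, cream middle band, blue base), 95 (x) x 50 (y) x 40 (z) mm, lying flat on the table. From two to four of the four are there; None when absent.
- bar2_center (a point): Centre of a wrapped soap bar (green top, cream middle band, blue base), 95 (x) x 50 (y) x 40 (z) mm, lying flat on the table. From two to four of the four are there; None when absent.
- bar3_center (a point): Centre of a wrapped soap bar (green top, cream middle band, blue base), 95 (x) x 50 (y) x 40 (z) mm, lying flat on the table. From two to four of the four are there; None when absent.
- bar4_center (a point): Centre of a wrapped soap bar (green top, cream middle band, blue base), 95 (x) x 50 (y) x 40 (z) mm, lying flat on the table. From two to four of the four are there; None when absent.
- plain1: Plain cream soap bar without wrapper, 95 x 50 x 40 mm, origin at the centre of its underside: not to be packed, leave alone.
- plain2: Plain cream soap bar without wrapper, 95 x 50 x 40 mm, origin at the centre of its underside: not to be packed, leave alone.
Mind the look-alikes: they are no part of the job. What is shaped like the part that bears bar3_center but black or pink is not meant.

How it is judged:
On the way, in this order (a step that is already met when the one before it is completed fails the run):
1. all wrapped bars lie in the tub in one layer (x of bar1_center in the frame of tub_floor between -0.09 and 0.09 m and y of bar1_center in the frame of tub_floor between -0.105 and 0.105 m and z of bar1_center in the frame of tub_floor between 0.01 and 0.032 m and x of bar2_center in the frame of tub_floor between -0.09 and 0.09 m and y of bar2_center in the frame of tub_floor between -0.105 and 0.105 m and z of bar2_center in the frame of tub_floor between 0.01 and 0.032 m and x of bar3_center in the frame of tub_floor between -0.09 and 0.09 m and y of bar3_center in the frame of tub_floor between -0.105 and 0.105 m and z of bar3_center in the frame of tub_floor between 0.01 and 0.032 m and x of bar4_center in the frame of tub_floor between -0.09 and 0.09 m and y of bar4_center in the frame of tub_floor between -0.105 and 0.105 m and z of bar4_center in the frame of tub_floor between 0.01 and 0.032 m), for 0.3 s.
2. lid down, loop flipped over the keeper, lever still up (value of joint lid below 0.045 rad and value of joint lever above 1.2 rad and x of loop_bar in the frame of keeper between -0.01 and 0.09 m and z of loop_bar in the frame of keeper between -0.004 and 0.05 m), for 0.2 s.
3. lever home with the loop in the keeper, lid pulled tight (value of joint lever below 0.12 rad and value of joint lid below 0.012 rad and x of loop_bar in the frame of keeper between -0.01 and 0.012 m and z of loop_bar in the frame of keeper between -0.004 and 0.009 m), for 0.3 s.
4. tag hung on the peg by its hole (x of tag_eye in the frame of peg_root between -0.018 and 0.018 m and y of tag_eye in the frame of peg_root between -0.018 and 0.018 m and z of tag_eye in the frame of peg_root between 0 and 0.054 m), for 0.3 s.
At the end, for the whole second after the job is handed in: Every wrapped bar in the tub in one layer (centre within 32 mm of the inner floor); lever within 0.12 rad of home, loop bar in the keeper channel, lid under 0.012 rad; the tag's hole threaded on the peg (hole centre within 18 mm of the peg's axis, between root and tip), tag at rest and released (all of step 1 and all of step 3 and all of step 4); the robot touches nothing.
It fails at once if a bystander was moved more than 50 mm (distance of any of plain1, plain2 from where it was at the start of the episode above 0.05 m).
Of bar1, bar2, bar3, bar4 only 2 to 4 are there at a start; the rules pass over those that are not, and their reading is None.
At some moment in a run one of bar1, bar2, bar3, bar4, tag may be knocked a few centimetres aside while the robot is not near it.
Once in a run the grip may slacken for a moment while it holds something.
It also fails if it takes over 210 s, if anything falls off the work surface, if the arm or the gripper's body presses on something with over 40 N, if the wrist force passes 120 N, or if a joint passes its speed limit or range.

## Working session

There is one attempt and no reset: what is moved stays moved. The work goes in short steps, Python scripts to look and compute and a tool call to move; the robot and the scene stay as the last step left them, time stands still between calls to the robot, and variables do not carry over. Pictures are saved under pics/ and viewed, and the job is handed in when it is done.

Besides the shell and the picture viewer there is one more tool, called after ">>>" as a command line: name --argument value ..., lists and objects as JSON in quotes. jog_arm: Moves the arm, as the interface text tells. Its arguments: {"type":"object","properties":{"motion":{"type":"array"},"claw":{"type":"number"},"grip_force":{"type":"number"}},"required":["motion"]}

```bash
ls; mkdir -p pics; cat > h.py <<'E'
import numpy as np, cv2
from station import robot, vision
from scipy.spatial.transform import Rotation as R
def grab(n,f=None):
    im=vision.grab_frame(n)
    if f: cv2.imwrite('pics/'+f,im[:,:,::-1])
    return im
def cam(n,st=None):
    c=vision.calibration(n)
    K=np.array([[c['fx'],0,c['cx']],[0,c['fy'],c['cy']],[0,0,1]]);d=np.array(c['dist_coeffs'],float)
    if 'pose' in c: T=np.array(c['pose'])
    else:
        s=st or robot.sense(); W=np.eye(4);q=s['tool_rot'];W[:3,:3]=R.from_quat([q[1],q[2],q[3],q[0]]).as_matrix();W[:3,3]=s['position']
        T=W@np.array(c['T_tool_cam'])
    return K,d,T
def ray(C,px):
    K,d,T=C
    p=cv2.undistortPoints(np.array([[px]],float),K,d)[0,0]
    v=T[:3,:3]@np.array([p[0],-p[1],-1.0])
    return T[:3,3],v
def onz(C,px,z):
    o,v=ray(C,px); return o+v*(z-o[2])/v[2]
def proj(C,P):
    K,d,T=C; P=np.atleast_2d(P)
    q=(P-T[:3,3])@T[:3,:3]; q=q*np.array([1,-1,-1])
    return cv2.projectPoints(q,np.zeros(3),np.zeros(3),K,d)[0][:,0]
def tri(rays):
    A=np.zeros((3,3));b=np.zeros(3)
    for o,v in rays:
        v=v/np.linalg.norm(v);M=np.eye(3)-np.outer(v,v);A+=M;b+=M@o
    p=np.linalg.solve(A,b)
    res=[np.linalg.norm((np.eye(3)-np.outer(v,v)/(v@v))@(p-o)) for o,v in rays]
    return p,res
def toolR(s=None):
    s=s or robot.sense();q=s['tool_rot'];return R.from_quat([q[1],q[2],q[3],q[0]]).as_matrix()
E
python3 - <<'E'
from h import *
s=robot.sense();print(s)
print(toolR(s))
for n in('scene','top','wrist'):
    grab(n,n+'0.png')
    K,d,T=cam(n);print(n,K[0,0],K[1,1],d,T.round(3).tolist())
print(np.array(vision.calibration('wrist')['T_tool_cam']))
E
```

```text
pics
{'time': 0.0, 'joint_positions': array([ 9.63598051e-01,  3.13464370e-01,  1.49844184e+00,  3.44509756e-05,
        1.33097480e+00, -2.23389168e-01]), 'qd': array([-3.02653403e-04, -1.37026272e-03, -1.12780965e-03,  5.00454205e-05,
       -1.17937636e-03, -5.04112920e-04]), 'tau': array([ 1.96545295e-05, -4.02212334e+01, -2.52273971e+01,  6.94861379e-02,
        3.52629181e-02, -8.01749025e-05]), 'position': array([0.196423  , 0.48657002, 0.20785194]), 'tool_rot': array([ 0.69393096,  0.13445646,  0.69432016, -0.13528048]), 'ft_force': array([-0.8051979 ,  0.6068463 ,  0.03359998]), 'torque': array([ 0.05317001,  0.00572608, -0.00039413]), 'grip_width': 0.9977573163120476}
[[-7.62579854e-04  3.74462285e-01  9.27241832e-01]
 [-1.03896949e-03  9.27241305e-01 -3.74462927e-01]
 [-9.99999170e-01 -1.24893386e-03 -3.18040649e-04]]
scene 443.7777305535539 443.7777305535539 [0.05217983 0.         0.         0.         0.        ] [[0.102, -0.839, 0.535, 1.111], [0.995, 0.092, -0.045, -0.155], [-0.012, 0.537, 0.844, 1.077], [0.0, 0.0, 0.0, 1.0]]
top 456.2163125495502 456.2163125495502 [-0.153935  0.        0.        0.        0.      ] [[-0.004, 0.984, -0.178, 0.243], [-1.0, -0.005, -0.004, -0.117], [-0.005, 0.178, 0.984, 1.505], [0.0, 0.0, 0.0, 1.0]]
wrist 332.4719661196284 332.4719661196284 [-0.07096221  0.          0.          0.          0.        ] [[0.374, -0.879, -0.295, 0.12], [0.927, 0.355, 0.118, 0.518], [0.001, -0.318, 0.948, 0.385], [0.0, 0.0, 0.0, 1.0]]
[[-1.58483530e-03  3.17882326e-01 -9.48128849e-01 -1.76995676e-01]
 [ 9.99998520e-01 -1.31025952e-04 -1.71546704e-03  7.41688882e-04]
 [-6.69546139e-04 -9.48130165e-01 -3.17881648e-01 -8.28976310e-02]
 [ 0.00000000e+00  0.00000000e+00  0.00000000e+00  1.00000000e+00]]
```

View pics/scene0.png

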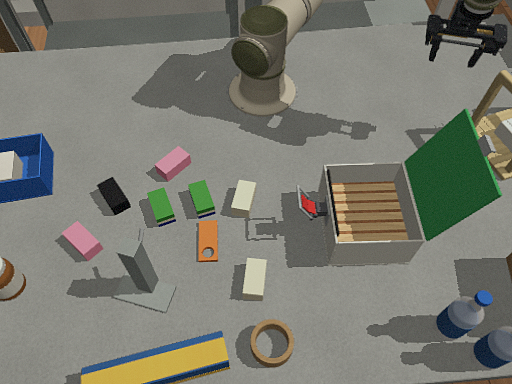

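View pics/top0.png

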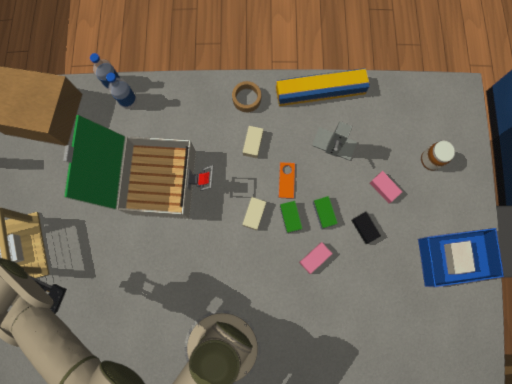

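View pics/wrist0.png

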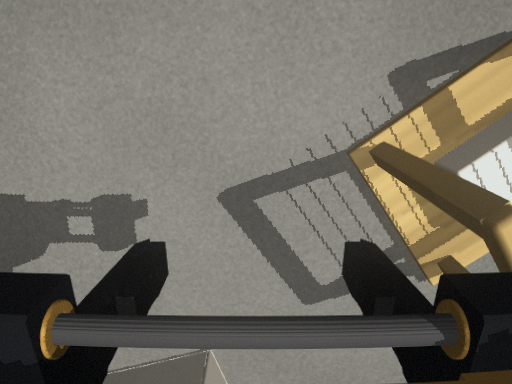

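The scene view shows two wrapped bars (about (161,206) and (202,198)), two plain bars at (244,198) and (254,279), the tag at (207,241), the post at (140,270), and the tub on the right with its lid open. The top view agrees: bars at (291,217) and (325,212), tag at (287,180), post at (340,140), tub at (155,175), lever at (204,180). Next I measure these.

```bash
cat > meas.py <<'E'
from h import *
def blobs(im,kind,amin=60):
    h=cv2.cvtColor(im,cv2.COLOR_RGB2HSV).astype(int);H,S,V=h[...,0],h[...,1],h[...,2]
    m={'green':(H>50)&(H<75)&(S>140)&(V>60),'orange':(H>5)&(H<18)&(S>200)&(V>150),'cream':(H>18)&(H<32)&(S>25)&(S<90)&(V>190),'red':((H<6)|(H>174))&(S>180)&(V>120)}[kind].astype(np.uint8)
    n,l,st,ce=cv2.connectedComponentsWithStats(m)
    out=[]
    for i in range(1,n):
        if st[i,4]>=amin: out.append((l==i,ce[i],st[i,4]))
    return out
def rect(C,mask,z):
    c=max(cv2.findContours(mask.astype(np.uint8),cv2.RETR_EXTERNAL,cv2.CHAIN_APPROX_NONE)[0],key=len)[:,0]
    P=np.array([onz(C,p,z)[:2] for p in c.astype(float)])*1000
    (x,y),(w,h),a=cv2.minAreaRect(P.astype(np.float32))
    if w<h: w,h=h,w;a+=90
    return np.round([x,y],1),np.round([w,h],1),round((a+90)%180-90,1)
if __name__=='__main__':
    for n in('top','scene'):
        C=cam(n);im=grab(n)
        for k,z in(('green',.04),('orange',.01),('cream',.04)):
            for m,ce,a in blobs(im,k):
                print(n,k,ce.round(1),a,*rect(C,m,z))
        print(n,'red',[(b[1].round(1),b[2]) for b in blobs(im,'red',20)])
E
python3 meas.py
python3 - <<'E'
import cv2
a=cv2.imread('pics/top0.png')[110:230,50:270];cv2.imwrite('pics/topz.png',cv2.resize(a,None,fx=3.6,fy=3.6,interpolation=cv2.INTER_CUBIC))
a=cv2.imread('pics/scene0.png')[100:270,280:500];cv2.imwrite('pics/scz.png',cv2.resize(a,None,fx=3.5,fy=3.5,interpolation=cv2.INTER_CUBIC))
a=cv2.imread('pics/top0.png')[110:180,300:370];cv2.imwrite('pics/topp.png',cv2.resize(a,None,fx=8,fy=8,interpolation=cv2.INTER_CUBIC))
a=cv2.imread('pics/scene0.png')[220:320,100:220];cv2.imwrite('pics/scp.png',cv2.resize(a,None,fx=6,fy=6,interpolation=cv2.INTER_CUBIC))
E
```

```text
top green [ 94.3 163.5] 3841 [613.4 434.1] [311.4 180.5] -4.0
top green [325.2 211.8] 427 [ 434.3 -334.6] [92.5 48.9] 16.7
top green [290.7 216.3] 428 [ 420.4 -222.6] [92.4 48.1] 13.2
top orange [286.3 181.8] 407 [ 546.2 -211.3] [116.3  46.7] -1.1
top cream [252.4 139.8] 355 [677.3 -99.8] [90.5 45.2] -12.5
top cream [253.7 212.6] 390 [ 433.2 -103.7] [89.8 45.1] -18.4
top cream [462.3 257. ] 519 [ 279.1 -789.3] [94.1 64.6] 5.3
top red [(array([203.3, 178.2]), np.int32(108))]
scene green [450.4 176.4] 6201 [410.8 484.2] [447.9 233.7] -4.5
scene green [201.  196.8] 346 [ 429.2 -223.4] [102.1  48. ] 13.2
scene green [160.3 204.4] 408 [ 443.1 -336. ] [102.   47.8] 16.5
scene cream [244.2 194.1] 335 [ 435.3 -104.9] [93.5 48.6] -18.6
scene cream [254.4 276. ] 698 [ 679.3 -101.5] [94.1 49. ] -12.9
scene red [(array([307.7, 204.5]), np.int32(142))]
```

View pics/topz.png

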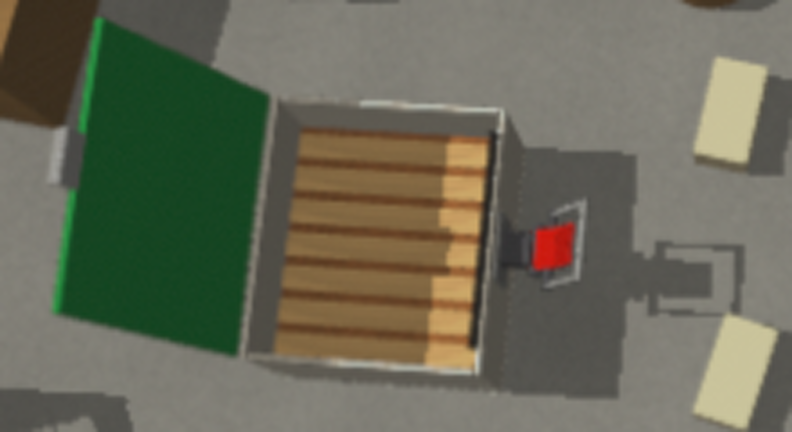

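View pics/scz.png

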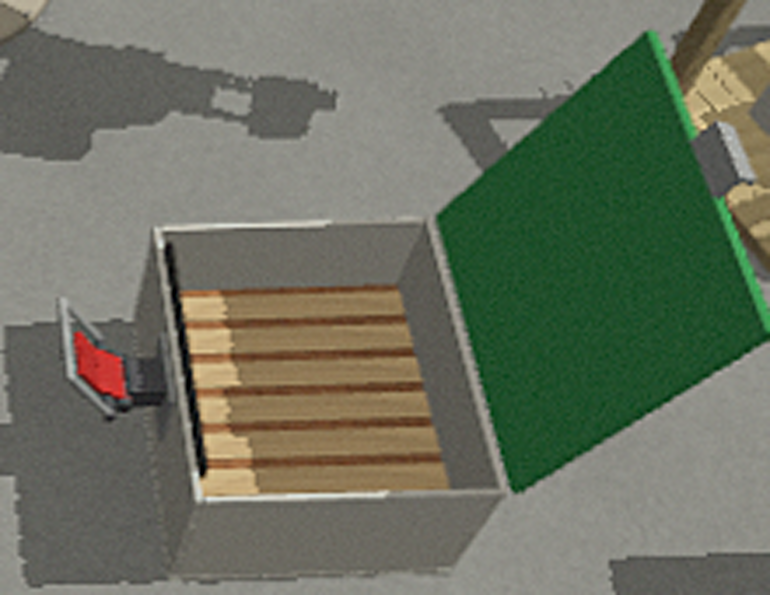

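View pics/topp.png

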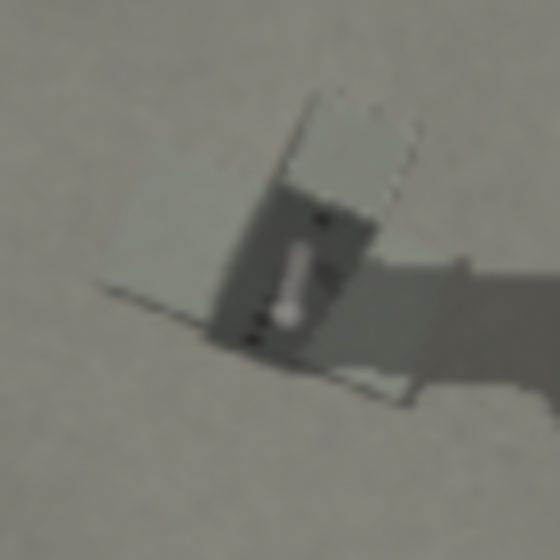

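View pics/scp.png

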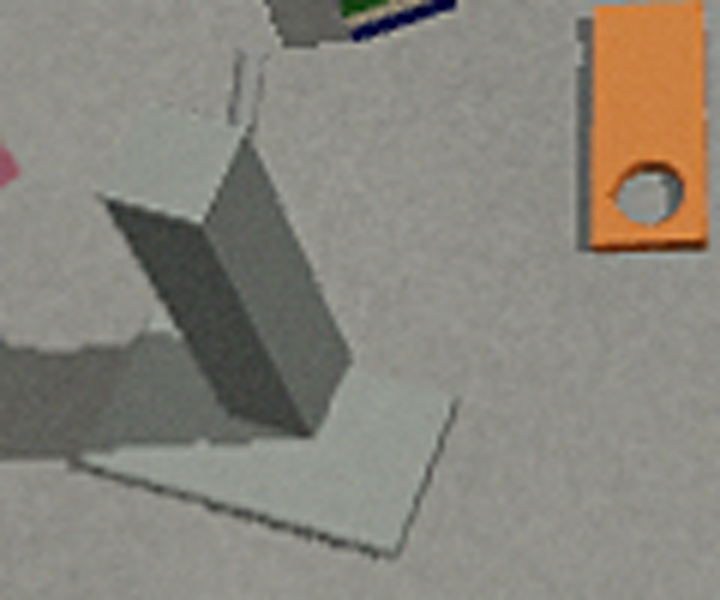

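```bash
python3 - <<'E'
from h import *
Ct,Cs=cam('top'),cam('scene')
A=lambda L,f,o:[(x/f+o[0]-.5+.5/f,y/f+o[1]-.5+.5/f) for x,y in L]
print('tub')
for C,L in((Ct,A([(272,100),(502,110),(478,372),(245,356)],3.6,(50,110))),(Cs,A([(503,492),(198,500),(157,230),(438,218)],3.5,(280,100)))):
    P=np.array([onz(C,p,.13)for p in L])[:,:2]*1000
    print(P.round(1).tolist(),P.mean(0).round(1),[np.round(np.linalg.norm(P[i]-P[i-1]),1) for i in range(4)])
    u=(P[0]+P[3]-P[1]-P[2]);print('tub x yaw',np.degrees(np.arctan2(u[1],u[0])).round(2))
    v=(P[2]+P[3]-P[1]-P[0]);print('tub y yaw',np.degrees(np.arctan2(v[1],v[0])).round(2))
print('post')
for C,L in((Ct,A([(285,185),(375,228),(415,125),(315,92)],8,(300,110))),(Cs,A([(105,197),(205,222),(250,137),(150,108)],6,(100,220)))):
    P=np.array([onz(C,p,.22)for p in L])[:,:2]*1000
    print(P.round(1).tolist(),P.mean(0).round(1),[np.round(np.linalg.norm(P[i]-P[i-1]),1) for i in range(4)])
t=A([(286,318)],8,(300,110))[0];print('peg tip on z=.199',onz(Ct,t,.199)*1000)
p=A([(299,243)],8,(300,110))[0];print('root top on z=.16',onz(Ct,p,.167)*1000)
# loop bar
a=A([(586,200),(574,285)],3.6,(50,110));b=A([(62,300),(110,412)],3.5,(280,100))
print('loop ends?',[onz(Ct,p,.155)*1000 for p in a])
E
```

```text
tub
[[662.6, 304.1], [650.7, 98.4], [420.6, 113.5], [434.6, 316.3]] [542.1 208.1] [np.float64(228.4), np.float64(206.1), np.float64(230.6), np.float64(203.3)]
tub x yaw 86.36
tub y yaw 176.59
[[669.5, 299.9], [654.2, 96.0], [426.7, 113.2], [439.4, 324.5]] [547.4 208.4] [np.float64(231.4), np.float64(204.5), np.float64(228.1), np.float64(211.6)]
tub x yaw 86.15
tub y yaw 174.79
post
[[644.8, -345.8], [628.4, -378.5], [668.2, -395.4], [680.9, -358.5]] [ 655.6 -369.5] [np.float64(38.2), np.float64(36.7), np.float64(43.2), np.float64(39.0)]
[[670.5, -395.2], [684.2, -359.7], [652.2, -344.9], [636.5, -381.0]] [ 660.8 -370.2] [np.float64(36.9), np.float64(38.0), np.float64(35.2), np.float64(39.5)]
peg tip on z=.199 [ 599.82737177 -347.74835632  199.        ]
root top on z=.16 [ 638.24401301 -359.61061102  167.        ]
loop ends? [array([563.49460685,  20.94746491, 155.        ]), array([490.49734871,  30.02959167, 155.        ])]
```

Two wrapped bars are present; no other green blob shows in either view. Tub centre is about (545, 208) mm, with tub x at a yaw of about 86°. The rim sizes (206 x 230) match the given ones. Next I move above bar A at (424, -223) and refine with the wrist camera.

```bash
cat > plan.py <<'E'
from h import *
import sys
def tilt(jawyaw,pitch=0,az=0):
    """tool x down then tilted by pitch deg toward azimuth az; jaw yaw deg"""
    y=np.array([np.cos(np.radians(jawyaw)),np.sin(np.radians(jawyaw)),0])
    x=np.array([0,0,-1.]);z=np.cross(x,y)
    M=np.stack([x,y,z],1)
    if pitch:
        a=np.radians(az);ax=np.array([-np.sin(a),np.cos(a),0]) # rotate down vector toward az
        M=R.from_rotvec(-np.radians(pitch)*ax).as_matrix()@M
    return M
def plan(p,M,n=None,cur=None,digits=3,spin=None):
    s=robot.sense()
    p0,M0=(np.array(s['position']),toolR(s)) if cur is None else cur
    p=np.array(p)
    rv=R.from_matrix(M0.T@M).as_rotvec()
    if spin is not None and rv@np.array([1,0,0])*spin<0: rv=rv-rv/np.linalg.norm(rv)*2*np.pi
    n=n or int(max(np.ceil(np.linalg.norm(p-p0)/.058),np.ceil(np.linalg.norm(rv)/.145),1))
    pc,Mc=p0,M0;rows=[]
    for i in range(n):
        d=Mc.T@((p-pc)/(n-i))/.4; w=rv/n/.15
        r=[round(float(v),digits)+0.0 for v in list(d)+list(w)];rows.append(r)
        pc=pc+Mc@(np.array(r[:3])*.4);Mc=Mc@R.from_rotvec(np.array(r[3:])*.15).as_matrix()
    import json
    print(n,json.dumps(rows));print('end',pc.round(4),'err rot',np.degrees(np.linalg.norm(R.from_matrix(Mc.T@M).as_rotvec())).round(2))
    return pc,Mc
E
python3 - <<'E'
from plan import *
e=plan([.40,-.223,.21],tilt(-77),n=24)
E
```

```text
24 [[0.0, -0.061, 0.047, 0.703, 0.0, 0.0], [0.0, -0.055, 0.053, 0.703, 0.0, 0.0], [0.0, -0.049, 0.059, 0.703, 0.0, 0.0], [0.0, -0.043, 0.064, 0.703, 0.0, 0.0], [0.0, -0.036, 0.068, 0.703, 0.0, 0.0], [0.0, -0.029, 0.071, 0.703, 0.0, 0.0], [0.0, -0.021, 0.074, 0.703, 0.0, 0.0], [0.0, -0.013, 0.076, 0.703, 0.0, 0.0], [0.0, -0.005, 0.077, 0.703, 0.0, 0.0], [0.0, 0.003, 0.077, 0.703, 0.0, 0.0], [0.0, 0.011, 0.076, 0.703, 0.0, 0.0], [0.0, 0.019, 0.074, 0.703, 0.0, 0.0], [0.0, 0.027, 0.072, 0.703, 0.0, 0.0], [0.0, 0.035, 0.069, 0.703, 0.0, 0.0], [0.0, 0.041, 0.065, 0.703, 0.0, 0.0], [0.0, 0.048, 0.06, 0.703, 0.0, 0.0], [0.0, 0.054, 0.055, 0.703, 0.0, 0.0], [-0.001, 0.06, 0.049, 0.703, 0.0, 0.0], [0.0, 0.064, 0.042, 0.703, 0.0, 0.0], [-0.001, 0.069, 0.035, 0.703, 0.0, 0.0], [0.0, 0.072, 0.027, 0.703, 0.0, 0.0], [-0.001, 0.074, 0.02, 0.703, 0.0, 0.0], [0.0, 0.076, 0.012, 0.703, 0.0, 0.0], [-0.001, 0.077, 0.004, 0.703, 0.0, 0.0]]
end [ 0.4    -0.2232  0.21  ] err rot 0.03
```

>>> jog_arm --motion '[[[0, -0.061, 0.047, 0.7, 0, 0], [0, -0.055, 0.053, 0.7, 0, 0], [0, -0.049, 0.059, 0.7, 0, 0], [0, -0.043, 0.064, 0.7, 0, 0], [0, -0.036, 0.068, 0.7, 0, 0], [0, -0.029, 0.071, 0.7, 0, 0], [0, -0.021, 0.074, 0.7, 0, 0], [0, -0.013, 0.076, 0.7, 0, 0], [0, -0.005, 0.077, 0.7, 0, 0], [0, 0.003, 0.077, 0.7, 0, 0], [0, 0.011, 0.076, 0.7, 0, 0], [0, 0.019, 0.074, 0.7, 0, 0]]]' --claw 0.8

```text
time: 1.75
position: [0.2936, 0.1204, 0.2079]
tool_rot: [0.472, 0.527, 0.471, -0.527]
ft_force: [0.7, -0.0, 0.0]
grip_width: 0.797
```

```bash
python3 - <<'E'
from plan import *
s=robot.sense();print(s['time'],s['position'],s['joint_positions'].round(2),toolR(s)[:,1].round(3))
e=plan([.40,-.223,.21],tilt(-77),n=11)
E
```

```text
1.75 [0.29362612 0.12035516 0.20789404] [ 0.01 -0.17  2.03 -0.    1.29  0.13] [ 0.994 -0.11   0.001]
11 [[0.0, 0.033, 0.075, 0.748, 0.0, -0.001], [0.0, 0.041, 0.071, 0.748, 0.0, -0.001], [0.0, 0.048, 0.066, 0.748, 0.0, -0.001], [-0.001, 0.056, 0.06, 0.748, 0.0, -0.001], [0.0, 0.062, 0.053, 0.748, 0.0, -0.001], [-0.001, 0.067, 0.046, 0.748, 0.0, -0.001], [-0.001, 0.072, 0.038, 0.748, 0.0, -0.001], [0.0, 0.076, 0.03, 0.748, 0.0, -0.001], [-0.001, 0.079, 0.021, 0.748, 0.0, -0.001], [0.0, 0.081, 0.012, 0.748, 0.0, -0.001], [-0.001, 0.081, 0.004, 0.748, 0.0, -0.001]]
end [ 0.3998 -0.2229  0.2101] err rot 0.04
```

>>> jog_arm --motion '[[[0, 0.033, 0.075, 0.75, 0, 0], [0, 0.041, 0.071, 0.75, 0, 0], [0, 0.048, 0.066, 0.75, 0, 0], [0, 0.056, 0.06, 0.75, 0, 0], [0, 0.062, 0.053, 0.75, 0, 0], [0, 0.067, 0.046, 0.75, 0, 0], [0, 0.072, 0.038, 0.75, 0, 0], [0, 0.076, 0.03, 0.75, 0, 0], [0, 0.079, 0.021, 0.75, 0, 0], [0, 0.081, 0.012, 0.75, 0, 0], [0, 0.081, 0.004, 0.75, 0, 0], [0, 0, 0, 0, 0, 0]]]'

```text
time: 3.25
position: [0.394, -0.2385, 0.2086]
tool_rot: [0.063, 0.705, 0.062, -0.703]
ft_force: [0.1, 0.0, -0.6]
grip_width: 0.797
```

```bash
python3 - <<'E'
from meas import *
s=robot.sense();print(s['time'],s['position'],s['joint_positions'].round(2),toolR(s).round(3).tolist())
im=grab('wrist','w1.png');C=cam('wrist',s)
for k,z in(('green',.04),('orange',.01),('cream',.04)):
    for m,ce,a in blobs(im,k,300): print(k,ce.round(0),a,*rect(C,m,z))
E
```

```text
3.25 [ 0.39398053 -0.23852553  0.20855277] [-0.8   0.17  1.68  0.    1.29  0.59] [[0.003, 0.176, -0.984], [-0.001, -0.984, -0.176], [-1.0, 0.001, -0.003]]
green [245. 133.] 4303 [ 423.2 -222.7] [94.2 49.3] 13.4
green [352. 139.] 4366 [ 437.3 -334.3] [95.1 52.2] 16.5
orange [252.  34.] 3293 [ 526.7 -211.1] [74.6 48.7] -2.7
cream [132. 103.] 4590 [ 434.3 -102.9] [95.2 50.1] -18.4
```

View pics/w1.png

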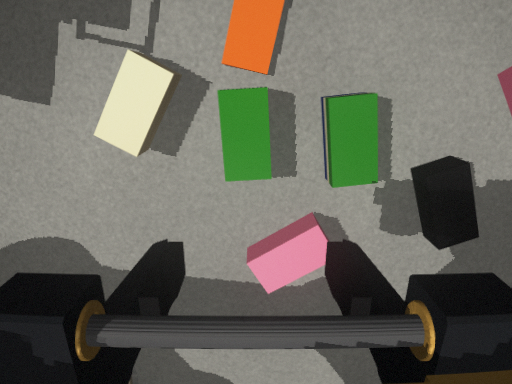

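The wrist view shows bar A at (245,133) and bar B at (352,139), with the pink decoy at (290,255). Rays give A = (423, -223) mm, yaw 13.4°, size 94x49. Now I grasp A.

```bash
python3 - <<'E'
from plan import *
e=plan([.423,-.223,.10],tilt(-76.6),n=3)
e=plan([.423,-.223,.017],tilt(-76.6),n=3,cur=e)
E
```

```text
3 [[0.091, -0.008, -0.026, -0.123, -0.006, -0.002], [0.09, -0.007, -0.026, -0.123, -0.006, -0.002], [0.091, -0.006, -0.026, -0.123, -0.006, -0.002]]
end [ 0.423  -0.2232  0.0999] err rot 0.02
3 [[0.069, 0.0, 0.0, 0.0, 0.0, 0.0], [0.069, 0.0, 0.0, 0.0, 0.0, 0.0], [0.069, 0.0, 0.0, 0.0, 0.0, 0.0]]
end [ 0.423  -0.2232  0.0171] err rot 0.02
```

>>> jog_arm --motion '[[[0.091, -0.008, -0.026, -0.12, 0, 0], [0.09, -0.007, -0.026, -0.12, 0, 0], [0.091, -0.006, -0.026, -0.12, 0, 0], [0, 0, 0, 0, 0, 0]]]'

```text
time: 3.8
position: [0.4234, -0.2194, 0.0985]
tool_rot: [0.086, 0.703, 0.085, -0.7]
ft_force: [-0.1, 0.2, 0.0]
grip_width: 0.798
```

```bash
python3 - <<'E'
from plan import *
e=plan([.423,-.223,.017],tilt(-76.6),n=4)
E
```

```text
4 [[0.051, 0.002, 0.001, 0.014, -0.006, -0.004], [0.051, 0.002, 0.001, 0.014, -0.006, -0.004], [0.051, 0.002, 0.001, 0.014, -0.006, -0.004], [0.051, 0.002, 0.001, 0.014, -0.006, -0.004]]
end [ 0.4229 -0.223   0.0169] err rot 0.01
```

>>> jog_arm --motion '[[[0.051, 0.002, 0.001, 0.014, 0, 0], [0.051, 0.002, 0.001, 0.014, 0, 0], [0.051, 0.002, 0.001, 0.014, 0, 0], [0.049, 0.002, 0.001, 0.014, 0, 0], [0, 0, 0, 0, 0, 0]]]'

```text
time: 4.42
position: [0.4254, -0.2244, 0.0248]
tool_rot: [0.088, 0.706, 0.08, -0.698]
ft_force: [0.0, -0.6, 0.2]
grip_width: 0.797
```

>>> jog_arm --motion '[[[0, 0, 0, 0, 0, 0], [0, 0, 0, 0, 0, 0], [0, 0, 0, 0, 0, 0], [0, 0, 0, 0, 0, 0], [0, 0, 0, 0, 0, 0]]]' --claw 0 --grip_force 35

```text
time: 5.05
position: [0.4267, -0.2253, 0.0287]
tool_rot: [0.09, 0.708, 0.079, -0.697]
ft_force: [0.1, -0.0, 0.4]
grip_width: 0.261
```

```bash
python3 - <<'E'
from plan import *
s=robot.sense();print(s['position'],s['grip_width'])
M=tilt(-76.6)
e=plan([.423,-.223,.22],M,n=4)
tc=np.array([.545,.208]);tx=np.array([.065,.998]);ty=np.array([-.998,.065])
# tub jaw yaw -3.7
t=tc+ty*.05;print('place',t)
e=plan([*t,.22],tilt(-3.7),n=12,cur=e)
E
```

```text
[ 0.42671614 -0.22534518  0.02870949] 0.26050883053674345
4 [[-0.12, 0.0, 0.0, 0.009, -0.023, -0.028], [-0.119, 0.0, 0.001, 0.009, -0.023, -0.028], [-0.12, -0.001, 0.001, 0.009, -0.023, -0.028], [-0.119, -0.002, 0.002, 0.009, -0.023, -0.028]]
end [ 0.4228 -0.223   0.2199] err rot 0.01
place [0.4951  0.21125]
12 [[0.0, -0.085, -0.036, -0.707, 0.0, 0.0], [0.0, -0.08, -0.044, -0.707, 0.0, 0.0], [0.0, -0.075, -0.053, -0.707, 0.0, 0.0], [0.0, -0.069, -0.06, -0.707, 0.0, 0.0], [0.0, -0.062, -0.067, -0.707, 0.0, 0.0], [0.0, -0.055, -0.073, -0.707, 0.0, 0.0], [0.0, -0.047, -0.079, -0.707, 0.0, 0.0], [0.0, -0.038, -0.083, -0.707, 0.0, 0.0], [0.0, -0.029, -0.087, -0.707, 0.0, 0.0], [0.0, -0.02, -0.09, -0.707, 0.0, 0.0], [0.0, -0.01, -0.091, -0.707, 0.0, 0.0], [0.0, -0.001, -0.092, -0.707, 0.0, 0.0]]
end [0.495  0.2111 0.2199] err rot 0.02
```

```bash
python3 - <<'E'
from meas import *
s=robot.sense();print(s['time'],s['position'],s['ft_force'],s['qd'].round(3))
grab('wrist','w2.png');grab('scene','s2.png');grab('top','t2.png')
E
```

```text
5.05 [ 0.42671614 -0.22534518  0.02870949] [ 0.10752531 -0.04648784  0.36183322] [ 0.    -0.002  0.002  0.     0.002 -0.002]
```

View pics/w2.png

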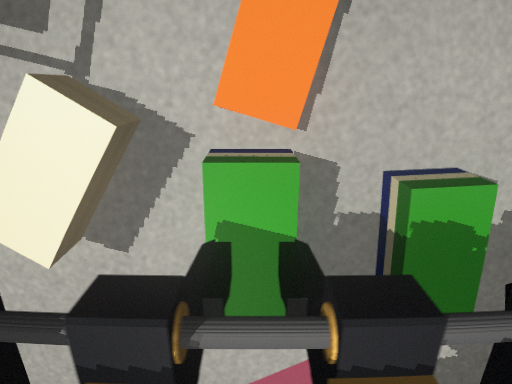

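View pics/s2.png

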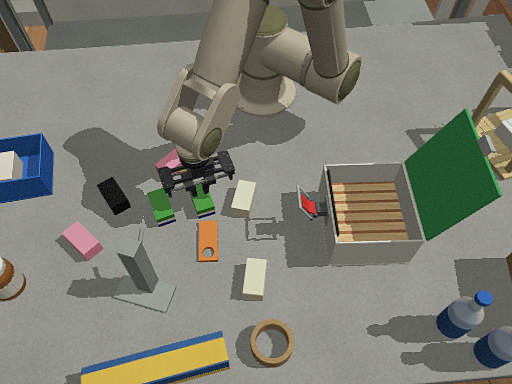

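```bash
python3 - <<'E'
import cv2
a=cv2.imread('pics/w2.png')[130:330,150:350];cv2.imwrite('pics/w2z.png',cv2.resize(a,None,fx=3,fy=3,interpolation=cv2.INTER_CUBIC))
a=cv2.imread('pics/s2.png')[130:250,120:270];cv2.imwrite('pics/s2z.png',cv2.resize(a,None,fx=5,fy=5,interpolation=cv2.INTER_CUBIC))
from h import *
s=robot.sense();C=cam('wrist',s)
p=s['position'];M=toolR(s);print(M.round(3))
for w in(-.0115,.0115,-.025,.025): print(w,proj(C,[p+M[:,1]*w, p+M[:,1]*w-M[:,0]*.019]).round(0).tolist())
E
```

```text
[[ 0.017  0.237 -0.971]
 [-0.013 -0.971 -0.237]
 [-1.     0.017 -0.014]]
-0.0115 [[236.0, 232.0], [234.0, 248.0]]
0.0115 [[276.0, 232.0], [278.0, 248.0]]
-0.025 [[213.0, 232.0], [209.0, 248.0]]
0.025 [[299.0, 232.0], [303.0, 248.0]]
```

View pics/w2z.png

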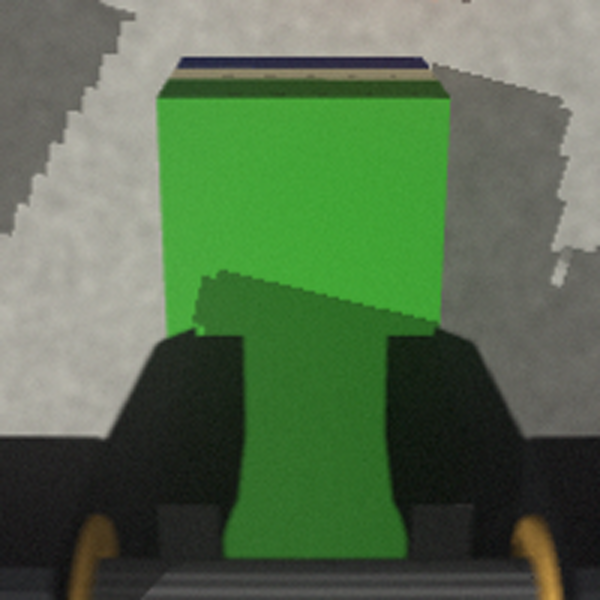

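View pics/s2z.png

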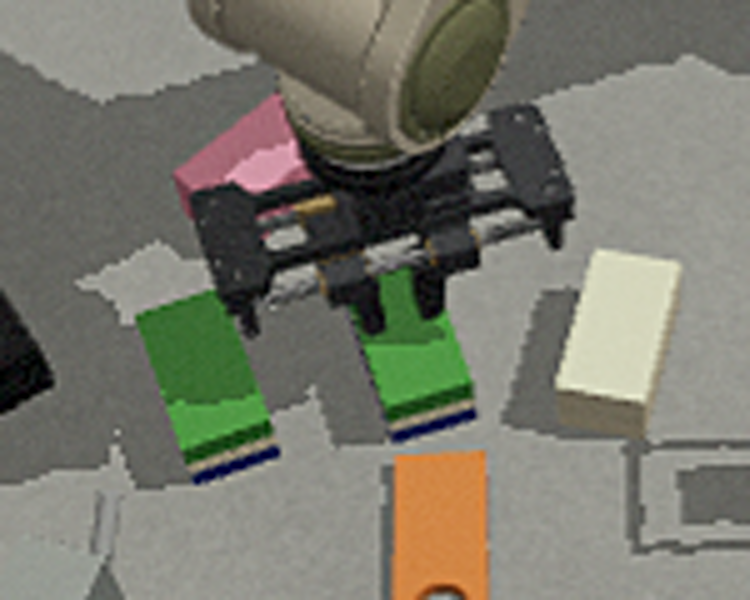

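```bash
python3 - <<'E'
from meas import *
s=robot.sense();C=cam('wrist',s);A=lambda x,y:(x/3+150-.33,y/3+130-.33)
for z in(.03,.04,.05):
    a=onz(C,A(159,97),z);b=onz(C,A(450,97),z);print(z,a.round(4),b.round(4),np.linalg.norm(a-b))
for z in(0,.01): 
    a=onz(C,A(183,57),z);b=onz(C,A(424,57),z);print(z,a.round(4),b.round(4),np.linalg.norm(a-b))
im=vision.grab_frame('top')
for m,ce,a in blobs(im,'green',60)[1:]: print(ce.round(0),a,*rect(cam('top'),m,.04))
im=vision.grab_frame('scene')
for m,ce,a in blobs(im,'green',60)[1:]: print(ce.round(0),a,*rect(cam('scene'),m,.04))
print(robot.sense()['position'])
E
```

```text
0.03 [ 0.461  -0.1871  0.03  ] [ 0.4733 -0.2383  0.03  ] 0.05262200921784178
0.04 [ 0.4634 -0.188   0.04  ] [ 0.475  -0.2363  0.04  ] 0.04964383140218623
0.05 [ 0.4658 -0.1889  0.05  ] [ 0.4768 -0.2343  0.05  ] 0.04666565358653061
0 [ 0.4632 -0.1877  0.    ] [ 0.475  -0.2367  0.    ] 0.050363158326344096
0.01 [ 0.4652 -0.1884  0.01  ] [ 0.4764 -0.235   0.01  ] 0.047926529588589874
[328. 214.] 258 [ 434.7 -334.6] [91.1 48.1] 15.8
[160. 206.] 286 [ 443.1 -336. ] [102.1  47.7] 16.5
[202. 203.] 138 [ 440.9 -220.6] [78.2 48. ] 13.2
[ 0.42667603 -0.22529112  0.02857221]
```

>>> jog_arm --motion '[[[-0.05, 0, 0, 0, -0.05, -0.05], [-0.05, 0, 0, 0, 0, 0], [0, 0, 0, 0, 0, 0], [0, 0, 0, 0, 0, 0], [0, 0, 0, 0, 0, 0], [0, 0, 0, 0, 0, 0]]]' --claw 0.8

```text
time: 6.05
position: [0.4251, -0.2241, 0.0672]
tool_rot: [0.086, 0.704, 0.083, -0.701]
ft_force: [-0.6, -0.1, 0.3]
grip_width: 0.687
```

```bash
python3 - <<'E'
from meas import *
s=robot.sense();print(s['time'],s['position'],s['grip_width'],s['ft_force'],toolR(s).round(3).tolist())
im=grab('wrist','w3.png');C=cam('wrist',s);p=s['position'];M=toolR(s)
for b in(0,.01,.02):
  for zz in(-.009,0,.009):
    print(b,zz,proj(C,[p+M[:,1]*.035*k-M[:,0]*b+M[:,2]*zz for k in(-1,1)]).round(0).tolist())
grab('scene','s3.png')
a=cv2.imread('pics/s3.png')[130:250,120:270];cv2.imwrite('pics/s3z.png',cv2.resize(a,None,fx=5,fy=5,interpolation=cv2.INTER_CUBIC))
Cs=cam('scene')
for b in(0,.02):
  q=proj(Cs,[p+M[:,1]*.035*k-M[:,0]*b for k in(-1,1)]);print(((q-[120,130])*5).round(0).tolist())
E
```

```text
6.05 [ 0.42514535 -0.22409825  0.06715571] 0.6872277645737735 [-0.64159921 -0.11948774  0.31189698] [[0.005, 0.237, -0.972], [-0.004, -0.972, -0.237], [-1.0, 0.005, -0.003]]
0 -0.009 [[195.0, 218.0], [317.0, 218.0]]
0 0 [[196.0, 232.0], [316.0, 232.0]]
0 0.009 [[197.0, 246.0], [315.0, 246.0]]
0.01 -0.009 [[192.0, 225.0], [320.0, 225.0]]
0.01 0 [[193.0, 240.0], [319.0, 240.0]]
0.01 0.009 [[194.0, 254.0], [318.0, 254.0]]
0.02 -0.009 [[189.0, 233.0], [323.0, 233.0]]
0.02 0 [[190.0, 248.0], [322.0, 248.0]]
0.02 0.009 [[191.0, 263.0], [321.0, 263.0]]
[[459.0, 280.0], [336.0, 316.0]]
[[456.0, 260.0], [332.0, 296.0]]
```

View pics/w3.png

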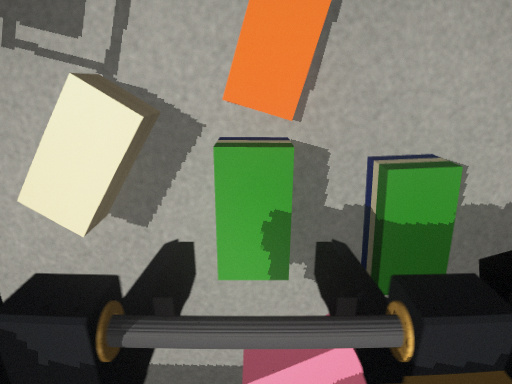

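View pics/s3z.png

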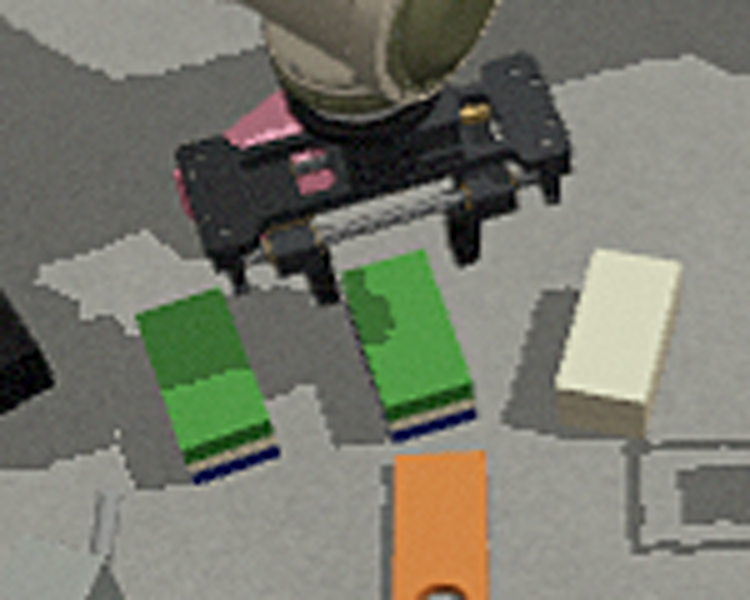

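The fingertips visibly end about 11 mm short of the nominal TCP: both views agree, and the fingers rode on the bar top at TCP z = 29 mm. The bar itself did not move. I will grasp lower, with TCP at z = 8 mm.

```bash
python3 - <<'E'
from plan import *
e=plan([.423,-.223,.006],tilt(-76.6),n=4)
E
```

```text
4 [[0.038, -0.001, 0.001, 0.009, -0.006, -0.009], [0.038, -0.001, 0.001, 0.009, -0.006, -0.009], [0.039, -0.001, 0.002, 0.009, -0.006, -0.009], [0.038, -0.002, 0.001, 0.009, -0.006, -0.009]]
end [ 0.423  -0.2229  0.0061] err rot 0.02
```

>>> jog_arm --motion '[[[0, 0, 0, 0, 0, 0], [0.038, -0.001, 0.001, 0.01, -0.006, -0.01], [0.038, -0.001, 0.001, 0.01, -0.006, -0.01], [0.038, -0.001, 0.001, 0.01, -0.006, -0.01], [0.038, -0.001, 0.001, 0.01, -0.006, -0.01], [0, 0, 0, 0, 0, 0], [0, 0, 0, 0, 0, 0]]]'

```text
time: 7.02
position: [0.4224, -0.2224, 0.0007]
tool_rot: [-0.081, -0.701, -0.083, 0.703]
ft_force: [0.5, 0.1, 0.3]
grip_width: 0.798
```

>>> jog_arm --motion '[[[-0.02, 0, 0, 0, 0, 0], [0, 0, 0, 0, 0, 0], [0, 0, 0, 0, 0, 0], [0, 0, 0, 0, 0, 0], [0, 0, 0, 0, 0, 0]]]' --claw 0 --grip_force 35

```text
time: 7.65
position: [0.4232, -0.2229, 0.0106]
tool_rot: [-0.082, -0.702, -0.082, 0.702]
ft_force: [-0.8, 0.2, -1.5]
grip_width: 0.263
```

```bash
python3 - <<'E'
from plan import *
s=robot.sense();print(s['position'],s['grip_width'])
M=tilt(-76.6)
e=plan([.423,-.223,.20],M,n=4)
tc=np.array([.545,.208]);ty=np.array([-.998,.065])
t=tc+ty*.05;print('place',t)
e=plan([*t,.20],tilt(-3.7),n=12,cur=e)
E
```

```text
[ 0.4231617  -0.22294051  0.0105965 ] 0.2632111585503317
4 [[-0.118, 0.0, 0.0, -0.002, 0.001, 0.002], [-0.119, 0.0, 0.0, -0.002, 0.001, 0.002], [-0.118, 0.0, 0.0, -0.002, 0.001, 0.002], [-0.119, 0.0, 0.0, -0.002, 0.001, 0.002]]
end [ 0.4232 -0.223   0.2002] err rot 0.02
place [0.4951  0.21125]
12 [[0.0, -0.085, -0.036, -0.707, 0.0, 0.0], [0.0, -0.08, -0.044, -0.707, 0.0, 0.0], [0.0, -0.075, -0.053, -0.707, 0.0, 0.0], [0.0, -0.069, -0.06, -0.707, 0.0, 0.0], [0.0, -0.062, -0.067, -0.707, 0.0, 0.0], [0.0, -0.055, -0.073, -0.707, 0.0, 0.0], [0.0, -0.047, -0.079, -0.707, 0.0, 0.0], [0.0, -0.038, -0.083, -0.707, 0.0, 0.0], [0.0, -0.029, -0.087, -0.707, 0.0, 0.0], [0.0, -0.02, -0.09, -0.707, 0.0, 0.0], [0.0, -0.011, -0.091, -0.707, 0.0, 0.0], [0.0, -0.001, -0.092, -0.707, 0.0, 0.0]]
end [0.495  0.2112 0.2001] err rot 0.02
```

>>> jog_arm --motion '[[[0, 0, 0, 0, 0, 0], [0, 0, 0, 0, 0, 0]]]'

```text
time: 7.9
position: [0.4231, -0.2229, 0.0104]
tool_rot: [-0.082, -0.702, -0.082, 0.703]
ft_force: [0.5, -0.1, 0.3]
grip_width: 0.032
```

```bash
python3 - <<'E'
from meas import *
s=robot.sense();print(s['time'],s['position'],s['grip_width'],s['ft_force'])
grab('wrist','w4.png');grab('scene','s4.png')
a=cv2.imread('pics/s4.png')[130:250,120:270];cv2.imwrite('pics/s4z.png',cv2.resize(a,None,fx=5,fy=5,interpolation=cv2.INTER_CUBIC))
E
```

```text
7.9 [ 0.42307825 -0.22285153  0.01044928] 0.03175822454170831 [ 0.48917106 -0.06425482  0.33154039]
```

View pics/w4.png

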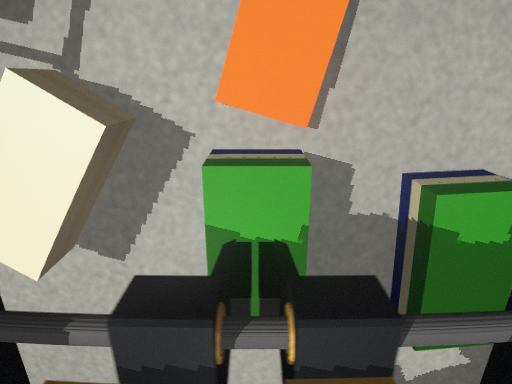

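View pics/s4z.png

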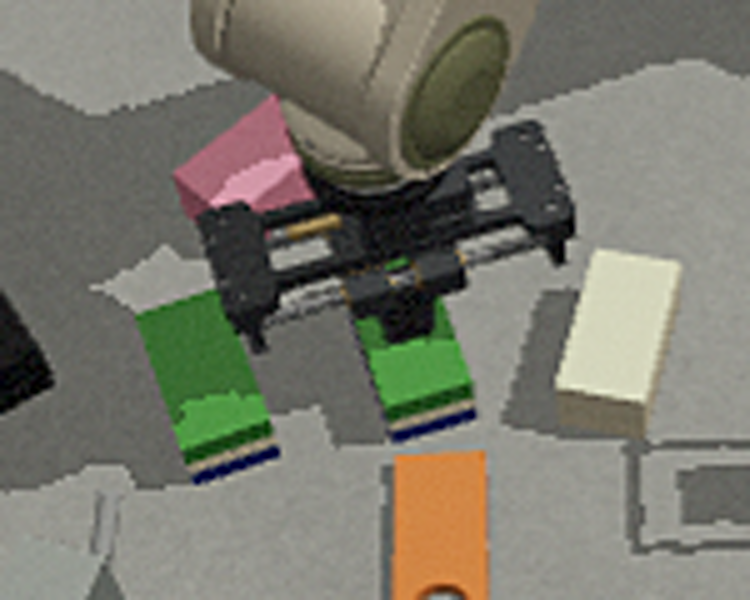

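```bash
python3 - <<'E'
from station import robot,vision
print([a for a in dir(robot) if not a.startswith('__')]);print(robot.tcp_to_grasp)
E
```

```text
['IKError', 'close_job', 'sense', 'tcp_to_grasp']
0.0187
```

>>> jog_arm --motion '[[[-0.05, 0, 0, 0, 0, 0], [-0.08, 0, 0, 0, 0, 0], [0, 0, 0, 0, 0, 0], [0, 0, 0, 0, 0, 0]]]'

```text
time: 8.5
position: [0.4225, -0.2224, 0.0626]
tool_rot: [-0.081, -0.702, -0.083, 0.703]
ft_force: [0.7, 0.1, -0.3]
grip_width: 0.002
```

```bash
python3 - <<'E'
from meas import *
s=robot.sense();print(s['time'],s['position'],s['grip_width'],s['ft_force'])
grab('wrist','w5.png');grab('scene','s5.png');p=s['position'];M=toolR(s)
a=cv2.imread('pics/s5.png')[130:250,120:270];cv2.imwrite('pics/s5z.png',cv2.resize(a,None,fx=5,fy=5,interpolation=cv2.INTER_CUBIC))
for b in(0,.01,.02,.03):
  q=proj(cam('scene'),[p-M[:,0]*b-M[:,2]*.009]);print(((q-[120,130])*5).round(0).tolist(),proj(cam('wrist',s),[p-M[:,0]*b-M[:,2]*.009]).round().tolist())
a=cv2.imread('pics/w5.png')[200:300,190:320];cv2.imwrite('pics/w5z.png',cv2.resize(a,None,fx=5,fy=5,interpolation=cv2.INTER_CUBIC))
E
```

```text
8.5 [ 0.42252109 -0.22243504  0.06258449] 0.002475709134208387 [ 0.71478091  0.09789142 -0.31059406]
[[406.0, 312.0]] [[256.0, 218.0]]
[[404.0, 301.0]] [[256.0, 225.0]]
[[402.0, 291.0]] [[256.0, 233.0]]
[[401.0, 281.0]] [[256.0, 242.0]]
```

View pics/s5z.png

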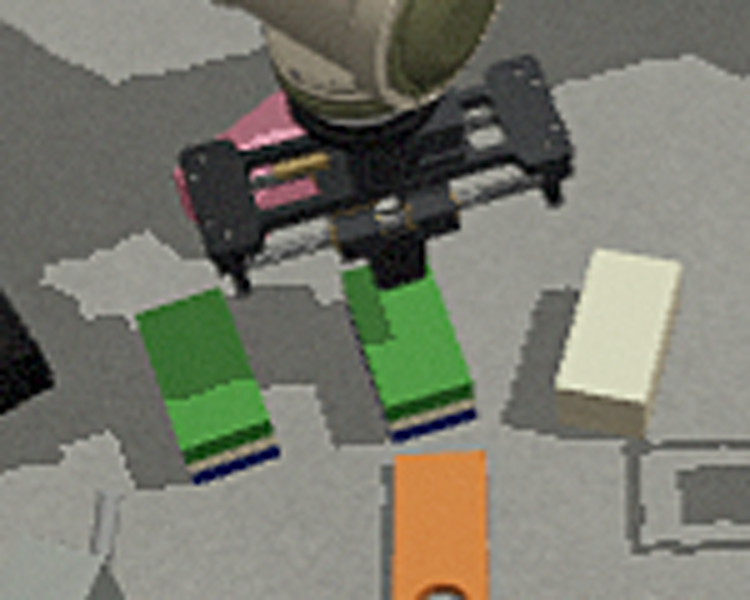

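View pics/w5z.png

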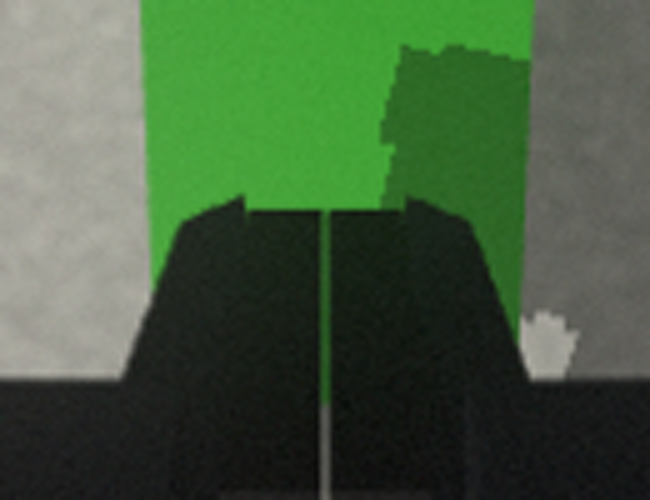

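The tips end about 29 mm short of the reported TCP in both views (scene row, wrist row 241). That also fits the fingers closing above the 40 mm bar top at TCP z = 10 mm with no force. I'll treat the tips as TCP + 30 mm, so the bar grasp is at TCP z ≈ -14 mm, with a force check.

>>> jog_arm --motion '[[[0, 0, 0, 0, 0, 0], [0, 0, 0, 0, 0, 0], [0, 0, 0, 0, 0, 0], [0, 0, 0, 0, 0, 0], [0, 0, 0, 0, 0, 0], [0, 0, 0, 0, 0, 0], [0, 0, 0, 0, 0, 0], [0, 0, 0, 0, 0, 0]]]' --claw 0.8

```text
time: 9.6
position: [0.422, -0.2221, 0.0612]
tool_rot: [-0.08, -0.701, -0.084, 0.704]
ft_force: [-0.3, -0.3, 0.5]
grip_width: 0.8
```

>>> jog_arm --motion '[[[0.04, 0, 0, 0, 0, 0], [0.04, 0, 0, 0, 0, 0], [0.04, 0, 0, 0, 0, 0], [0.02, 0, 0, 0, 0, 0], [0, 0, 0, 0, 0, 0], [0, 0, 0, 0, 0, 0]]]'

```text
time: 10.35
position: [0.4225, -0.2224, 0.0046]
tool_rot: [-0.081, -0.702, -0.083, 0.703]
ft_force: [-0.4, -0.6, -0.0]
grip_width: 0.797
```

>>> jog_arm --motion '[[[0.025, 0, 0, 0, 0, 0], [0.02, 0, 0, 0, 0, 0], [0, 0, 0, 0, 0, 0], [0, 0, 0, 0, 0, 0]]]'

```text
time: 10.85
position: [0.4228, -0.2226, -0.0141]
tool_rot: [-0.081, -0.702, -0.083, 0.703]
ft_force: [-0.1, -0.2, 0.7]
grip_width: 0.8
```

>>> jog_arm --motion '[[[0, 0, 0, 0, 0, 0], [0, 0, 0, 0, 0, 0], [0, 0, 0, 0, 0, 0], [0, 0, 0, 0, 0, 0], [0, 0, 0, 0, 0, 0]]]' --claw 0 --grip_force 35

```text
time: 11.48
position: [0.4229, -0.2227, -0.0138]
tool_rot: [-0.081, -0.702, -0.083, 0.703]
ft_force: [-0.1, 0.4, -0.8]
grip_width: 0.563
```

```bash
python3 - <<'E'
from plan import *
M=tilt(-76.6)
e=plan([.423,-.223,.175],M,n=4)
t=np.array([.545,.208])+np.array([-.998,.065])*.05;print('place',t)
e=plan([*t,.175],tilt(-3.7),n=12,cur=e)
E
```

```text
4 [[-0.118, 0.0, 0.0, -0.002, 0.002, 0.003], [-0.118, 0.0, 0.0, -0.002, 0.002, 0.003], [-0.118, 0.0, 0.0, -0.002, 0.002, 0.003], [-0.118, 0.0, 0.0, -0.002, 0.002, 0.003]]
end [ 0.4231 -0.223   0.175 ] err rot 0.02
place [0.4951  0.21125]
12 [[0.0, -0.085, -0.036, -0.707, 0.0, 0.0], [0.0, -0.08, -0.044, -0.707, 0.0, 0.0], [0.0, -0.075, -0.053, -0.707, 0.0, 0.0], [0.0, -0.069, -0.06, -0.707, 0.0, 0.0], [0.0, -0.062, -0.067, -0.707, 0.0, 0.0], [0.0, -0.055, -0.073, -0.707, 0.0, 0.0], [0.0, -0.047, -0.079, -0.707, 0.0, 0.0], [0.0, -0.038, -0.083, -0.707, 0.0, 0.0], [0.0, -0.029, -0.087, -0.707, 0.0, 0.0], [0.0, -0.02, -0.09, -0.707, 0.0, 0.0], [0.0, -0.011, -0.091, -0.707, 0.0, 0.0], [0.0, 0.0, -0.092, -0.707, 0.0, 0.0]]
end [0.4953 0.2112 0.1751] err rot 0.02
```

>>> jog_arm --motion '[[[-0.06, 0, 0, 0, 0, 0], [-0.12, 0, 0, 0, 0, 0], [-0.12, 0, 0, 0, 0, 0], [-0.12, 0, 0, 0, 0, 0], [-0.05, 0, 0, 0, 0, 0], [0, 0, 0, 0, 0, 0]]]'

```text
time: 12.22
position: [0.4221, -0.2222, 0.1788]
tool_rot: [-0.08, -0.701, -0.084, 0.704]
ft_force: [-0.7, -0.4, -2.4]
grip_width: 0.567
```

>>> jog_arm --motion '[[[0, -0.085, -0.036, -0.7, 0, 0], [0, -0.08, -0.044, -0.7, 0, 0], [0, -0.075, -0.053, -0.7, 0, 0], [0, -0.069, -0.06, -0.7, 0, 0], [0, -0.062, -0.067, -0.7, 0, 0], [0, -0.055, -0.073, -0.7, 0, 0], [0, -0.047, -0.079, -0.7, 0, 0], [0, -0.038, -0.083, -0.7, 0, 0], [0, -0.029, -0.087, -0.7, 0, 0], [0, -0.02, -0.09, -0.7, 0, 0], [0, -0.011, -0.091, -0.7, 0, 0], [0, 0, -0.09, -0.7, 0, 0]]]'

```text
time: 13.72
position: [0.4844, 0.2253, 0.163]
tool_rot: [-0.479, -0.505, -0.5, 0.516]
ft_force: [0.0, -0.4, -2.7]
grip_width: 0.564
```

>>> jog_arm --motion '[[[0, 0, 0, 0, 0, 0], [0, 0, 0, 0, 0, 0]]]'

```text
time: 13.98
position: [0.483, 0.2264, 0.1598]
tool_rot: [-0.479, -0.502, -0.501, 0.517]
ft_force: [-0.8, 0.0, -1.8]
grip_width: 0.567
```

```bash
python3 - <<'E'
from plan import *
s=robot.sense();print(s['position'],s['grip_width'],s['joint_positions'].round(2))
M=toolR(s);print(M[:,1])
grab('wrist','w6.png')
t=np.array([.545,.208])+np.array([-.998,.065])*.05
e=plan([*t,.12],tilt(-3.7),n=3)
e=plan([*t,.041],tilt(-3.7),n=3,cur=e)
E
```

```text
[0.48298619 0.22639848 0.15984908] 0.5666105206934122 [0.21 0.39 1.52 0.02 1.27 0.24]
[ 0.99852888 -0.03941077 -0.0372406 ]
3 [[0.033, 0.012, 0.012, 0.055, -0.015, 0.083], [0.033, 0.011, 0.012, 0.055, -0.015, 0.083], [0.033, 0.012, 0.013, 0.055, -0.015, 0.083]]
end [0.4952 0.2111 0.1199] err rot 0.0
3 [[0.066, 0.0, 0.0, 0.0, 0.0, 0.0], [0.066, 0.0, 0.0, 0.0, 0.0, 0.0], [0.065, 0.0, 0.0, 0.0, 0.0, 0.0]]
end [0.4952 0.2111 0.0411] err rot 0.0
```

View pics/w6.png

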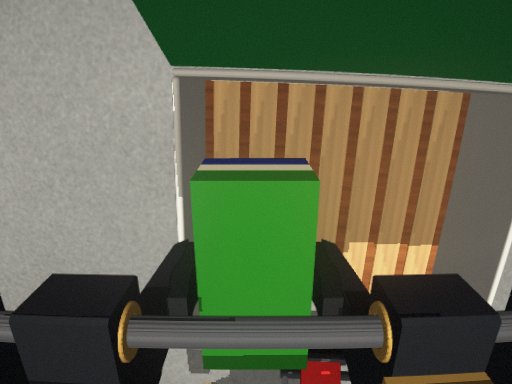

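```bash
python3 - <<'E'
from plan import *
s=robot.sense();C=cam('wrist',s)
for p in((177,72),(180,150),(182,235),(507,88),(340,78)): print(p,onz(C,p,.13).round(4))
E
```

```text
(177, 72) [0.4393 0.3187 0.13  ]
(180, 150) [0.4363 0.2714 0.13  ]
(182, 235) [0.4312 0.2121 0.13  ]
(507, 88) [0.6391 0.3042 0.13  ]
(340, 78) [0.5361 0.3114 0.13  ]
```

>>> jog_arm --motion '[[[0.03, 0.012, 0.012, 0.055, -0.015, 0.08], [0.03, 0.012, 0.012, 0.055, -0.015, 0.08], [0.03, 0.012, 0.012, 0.055, -0.015, 0.08], [0, 0, 0, 0, 0, 0], [0, 0, 0, 0, 0, 0]]]'

```text
time: 14.65
position: [0.4959, 0.207, 0.1221]
tool_rot: [-0.481, -0.517, -0.482, 0.519]
ft_force: [-0.5, -0.2, -1.1]
grip_width: 0.568
```

```bash
python3 - <<'E'
from plan import *
t=np.array([.545,.208])+np.array([-.998,.065])*.05
e=plan([*t,.041],tilt(-3.7),n=4)
E
```

```text
4 [[0.051, -0.001, -0.003, -0.015, 0.001, 0.003], [0.051, -0.001, -0.003, -0.015, 0.001, 0.003], [0.05, 0.0, -0.002, -0.015, 0.001, 0.003], [0.051, -0.001, -0.003, -0.015, 0.001, 0.003]]
end [0.4949 0.2114 0.0409] err rot 0.02
```

>>> jog_arm --motion '[[[0.05, 0, -0.003, -0.015, 0, 0], [0.05, 0, -0.003, -0.015, 0, 0], [0.05, 0, -0.003, -0.015, 0, 0], [0.045, 0, -0.002, -0.015, 0, 0], [0, 0, 0, 0, 0, 0], [0, 0, 0, 0, 0, 0]]]'

```text
time: 15.4
position: [0.498, 0.2117, 0.0461]
tool_rot: [0.484, 0.517, 0.483, -0.515]
ft_force: [0.6, -0.6, -1.6]
grip_width: 0.567
```

>>> jog_arm --motion '[[[0.014, 0, 0, 0, 0, 0], [0, 0, 0, 0, 0, 0]]]'

```text
time: 15.65
position: [0.4987, 0.2117, 0.0415]
tool_rot: [0.485, 0.518, 0.482, -0.514]
ft_force: [-0.5, 0.3, -1.9]
grip_width: 0.567
```

>>> jog_arm --motion '[[[0, 0, 0, 0, 0, 0], [0, 0, 0, 0, 0, 0], [0, 0, 0, 0, 0, 0], [0, 0, 0, 0, 0, 0]]]' --claw 0.78

```text
time: 16.15
position: [0.4995, 0.2119, 0.0426]
tool_rot: [0.485, 0.519, 0.482, -0.513]
ft_force: [-0.2, 0.4, 0.4]
grip_width: 0.778
```

```bash
python3 - <<'E'
from plan import *
s=robot.sense();print(s['position'],s['grip_width'],s['ft_force'])
t=s['position']
e=plan([t[0],t[1],.19],tilt(-3.7),n=4)
e=plan([.425,-.334,.19],tilt(-73.5),n=14,cur=e)
E
```

```text
[0.49948077 0.21189772 0.04257735] 0.7775684940598645 [-0.16322247  0.40505088  0.35035307]
4 [[-0.092, 0.001, 0.0, -0.001, -0.004, -0.014], [-0.092, 0.0, 0.0, -0.001, -0.004, -0.014], [-0.092, 0.001, 0.0, -0.001, -0.004, -0.014], [-0.093, 0.0, 0.0, -0.001, -0.004, -0.014]]
end [0.4995 0.2117 0.1902] err rot 0.02
14 [[0.0, -0.007, 0.098, 0.58, 0.0, 0.0], [0.0, 0.002, 0.098, 0.58, 0.0, 0.0], [0.0, 0.01, 0.098, 0.58, 0.0, 0.0], [0.0, 0.019, 0.097, 0.58, 0.0, 0.0], [0.0, 0.027, 0.095, 0.58, 0.0, 0.0], [0.0, 0.035, 0.092, 0.58, 0.0, 0.0], [0.0, 0.043, 0.088, 0.58, 0.0, 0.0], [0.0, 0.05, 0.084, 0.58, 0.0, 0.0], [0.0, 0.057, 0.08, 0.58, 0.0, 0.0], [0.0, 0.064, 0.075, 0.58, 0.0, 0.0], [0.0, 0.071, 0.069, 0.58, 0.0, 0.0], [0.0, 0.076, 0.062, 0.58, 0.0, 0.0], [0.0, 0.081, 0.055, 0.58, 0.0, 0.0], [0.001, 0.086, 0.048, 0.58, 0.0, 0.0]]
end [ 0.425  -0.334   0.1899] err rot 0.01
```

>>> jog_arm --motion '[[[-0.05, 0, 0, 0, 0, 0], [-0.11, 0, 0, 0, 0, 0], [-0.11, 0, 0, 0, 0, 0], [-0.1, 0, 0, 0, 0, 0], [0, -0.007, 0.098, 0.58, 0, 0], [0, 0.002, 0.098, 0.58, 0, 0], [0, 0.01, 0.098, 0.58, 0, 0], [0, 0.019, 0.097, 0.58, 0, 0], [0, 0.027, 0.095, 0.58, 0, 0], [0, 0.035, 0.092, 0.58, 0, 0], [0, 0.043, 0.088, 0.58, 0, 0], [0, 0.05, 0.084, 0.58, 0, 0]]]' --claw 0.8

```text
time: 17.65
position: [0.4515, -0.1073, 0.1956]
tool_rot: [0.274, 0.656, 0.271, -0.649]
ft_force: [0.0, -0.3, -0.1]
grip_width: 0.798
```

```bash
python3 - <<'E'
from plan import *
s=robot.sense();print(s['position'],s['grip_width'],s['ft_force'])
e=plan([.41,-.334,.17],tilt(-73.5),n=6)
E
```

```text
[ 0.45154479 -0.10732677  0.19557007] 0.7975951411078455 [ 0.01370682 -0.28113769 -0.06331997]
6 [[0.01, 0.054, 0.079, 0.559, -0.011, -0.006], [0.011, 0.06, 0.075, 0.559, -0.011, -0.006], [0.01, 0.067, 0.069, 0.559, -0.011, -0.006], [0.011, 0.072, 0.064, 0.559, -0.011, -0.006], [0.011, 0.077, 0.057, 0.559, -0.011, -0.006], [0.01, 0.082, 0.05, 0.559, -0.011, -0.006]]
end [ 0.4101 -0.334   0.1701] err rot 0.03
```

>>> jog_arm --motion '[[[0.01, 0.054, 0.079, 0.56, 0, 0], [0.01, 0.06, 0.075, 0.56, 0, 0], [0.01, 0.067, 0.069, 0.56, 0, 0], [0.01, 0.072, 0.064, 0.56, 0, 0], [0.01, 0.077, 0.057, 0.56, 0, 0], [0.01, 0.082, 0.05, 0.56, 0, 0], [0, 0, 0, 0, 0, 0], [0, 0, 0, 0, 0, 0]]]'

```text
time: 18.65
position: [0.4056, -0.3425, 0.1706]
tool_rot: [0.095, 0.705, 0.094, -0.696]
ft_force: [0.7, -1.0, 0.7]
grip_width: 0.798
```

```bash
python3 - <<'E'
from meas import *
from plan import plan,tilt
s=robot.sense();print(s['time'],s['position'])
im=grab('wrist','w7.png');C=cam('wrist',s)
for k,z in(('green',.04),('orange',.01),('cream',.04)):
    for m,ce,a in blobs(im,k,300): print(k,ce.round(0),a,*rect(C,m,z))
C=cam('top');im=grab('top','t7.png')
for k,z in(('green',.04),('orange',.01),('green',.09)):
    for m,ce,a in blobs(im,k): print('top',k,ce.round(0),a,*rect(C,m,z))
e=plan([.437,-.334,.09],tilt(-73.5),n=3)
E
```

```text
18.65 [ 0.40557235 -0.34252373  0.17061656]
green [257. 139.] 5358 [ 437.4 -336. ] [94.  49.4] 16.5
orange [152.  25.] 2769 [ 516.9 -210.8] [54.2 49.9] -2.8
cream [21. 80.] 3578 [ 434.  -103.5] [95.3 49.1] -18.5
top green [ 94. 164.] 3845 [613.4 434.1] [311.4 180.5] -4.0
top green [155. 191.] 436 [503.5 220.5] [97.3 50.1] 89.7
top orange [286. 182.] 405 [ 546.2 -211.3] [116.3  46.7] -1.1
top green [ 94. 164.] 3845 [600.8 415.2] [300.8 174.3] -4.0
top green [155. 191.] 436 [494.7 208.9] [94.  48.4] 89.7
3 [[0.068, 0.0, -0.026, -0.045, -0.026, -0.008], [0.067, 0.0, -0.026, -0.045, -0.026, -0.008], [0.068, 0.001, -0.027, -0.045, -0.026, -0.008]]
end [ 0.437  -0.3341  0.0898] err rot 0.02
```

View pics/w7.png

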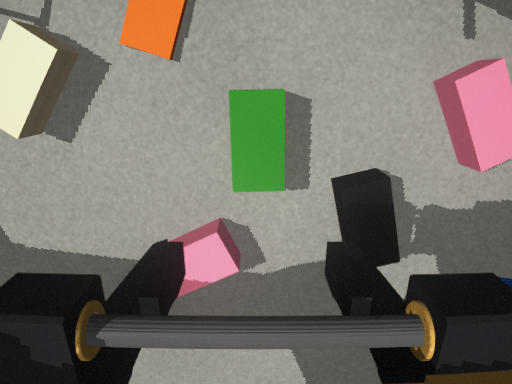

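View pics/t7.png

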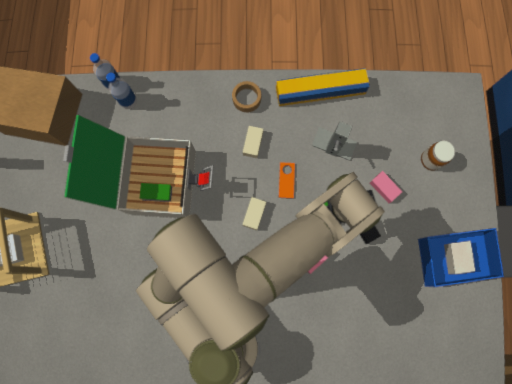

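The wrist view shows bar B at (257,139), that is (437, -336) mm. The top view shows bar A in the tub at (155,191), that is (495, 209) mm. Black decoy sits close on the right, so I use a smaller opening.

>>> jog_arm --motion '[[[0.067, 0.004, -0.026, -0.045, -0.026, 0], [0.067, 0.004, -0.026, -0.045, -0.026, 0], [0.067, 0.004, -0.026, -0.045, -0.026, 0], [0, 0, 0, 0, 0, 0], [0, 0, 0, 0, 0, 0]]]' --claw 0.72

```text
time: 19.38
position: [0.4406, -0.3355, 0.0917]
tool_rot: [0.107, 0.7, 0.102, -0.698]
ft_force: [-0.6, 0.3, 0.4]
grip_width: 0.72
```

```bash
python3 - <<'E'
from plan import *
s=robot.sense();print(s['position'])
e=plan([.437,-.3355,-.014],tilt(-73.5),n=4)
E
```

```text
[ 0.4406371  -0.33548818  0.09167645]
4 [[0.066, -0.001, 0.002, 0.013, -0.003, -0.012], [0.066, -0.001, 0.002, 0.013, -0.003, -0.012], [0.066, -0.001, 0.003, 0.013, -0.003, -0.012], [0.066, -0.001, 0.002, 0.013, -0.003, -0.012]]
end [ 0.437  -0.3354 -0.0139] err rot 0.02
```

>>> jog_arm --motion '[[[0.06, 0, 0.002, 0.013, 0, -0.012], [0.066, 0, 0.002, 0.013, 0, -0.012], [0.066, 0, 0.002, 0.013, 0, -0.012], [0.05, 0, 0.002, 0.013, 0, -0.012], [0, 0, 0, 0, 0, 0], [0, 0, 0, 0, 0, 0]]]'

```text
time: 20.12
position: [0.44, -0.3404, 0.0015]
tool_rot: [0.105, 0.703, 0.097, -0.697]
ft_force: [0.6, 0.3, 0.5]
grip_width: 0.718
```

>>> jog_arm --motion '[[[0.02, -0.006, 0.005, 0, 0, 0], [0.02, -0.006, 0.004, 0, 0, 0], [0, 0, 0, 0, 0, 0], [0, 0, 0, 0, 0, 0]]]'

```text
time: 20.62
position: [0.4356, -0.3374, -0.0138]
tool_rot: [0.106, 0.704, 0.096, -0.696]
ft_force: [-0.0, -0.1, 0.1]
grip_width: 0.72
```

>>> jog_arm --motion '[[[0, 0, 0, 0, 0, 0], [0, 0, 0, 0, 0, 0], [0, 0, 0, 0, 0, 0], [0, 0, 0, 0, 0, 0], [0, 0, 0, 0, 0, 0]]]' --claw 0 --grip_force 35

```text
time: 21.25
position: [0.4357, -0.3376, -0.0135]
tool_rot: [0.107, 0.704, 0.096, -0.696]
ft_force: [0.3, -0.5, -0.6]
grip_width: 0.563
```

```bash
python3 - <<'E'
from plan import *
s=robot.sense();print(s['position'],s['grip_width'])
M=toolR(s);p=s['position']
e=(np.array([p[0],p[1],.18]),tilt(-73.5))
t=np.array([.545,.208])-np.array([-.998,.065])*.045;print('place',t)
e=plan([*t,.18],tilt(-3.7),n=14,cur=e)
E
```

```text
[ 0.43572754 -0.33756688 -0.01354492] 0.5632343518313534
place [0.58991  0.205075]
14 [[0.0, -0.085, -0.054, -0.58, 0.0, 0.0], [0.0, -0.08, -0.061, -0.58, 0.0, 0.0], [0.0, -0.074, -0.068, -0.58, 0.0, 0.0], [0.0, -0.068, -0.074, -0.58, 0.0, 0.0], [0.0, -0.062, -0.08, -0.58, 0.0, 0.0], [0.0, -0.055, -0.085, -0.58, 0.0, 0.0], [0.0, -0.047, -0.089, -0.58, 0.0, 0.0], [0.0, -0.039, -0.093, -0.58, 0.0, 0.0], [0.0, -0.031, -0.096, -0.58, 0.0, 0.0], [0.0, -0.022, -0.098, -0.58, 0.0, 0.0], [0.0, -0.014, -0.1, -0.58, 0.0, 0.0], [0.0, -0.005, -0.1, -0.58, 0.0, 0.0], [0.0, 0.004, -0.101, -0.58, 0.0, 0.0], [0.0, 0.013, -0.1, -0.58, 0.0, 0.0]]
end [0.59   0.2052 0.18  ] err rot 0.01
```

>>> jog_arm --motion '[[[-0.06, 0, 0, 0, 0, 0], [-0.12, 0, 0, 0, 0, 0], [-0.13, 0, 0, 0, 0, 0], [-0.13, 0, 0, 0, 0, 0], [-0.1, 0, 0, 0, 0, 0], [0, -0.085, -0.054, -0.58, 0, 0], [0, -0.08, -0.061, -0.58, 0, 0], [0, -0.074, -0.068, -0.58, 0, 0], [0, -0.068, -0.074, -0.58, 0, 0], [0, -0.062, -0.08, -0.58, 0, 0], [0, -0.055, -0.085, -0.58, 0, 0], [0, -0.047, -0.089, -0.58, 0, 0]]]'

```text
time: 22.75
position: [0.5083, -0.0555, 0.2057]
tool_rot: [0.316, 0.637, 0.307, -0.633]
ft_force: [0.3, 0.1, -1.5]
grip_width: 0.567
```

```bash
python3 - <<'E'
from plan import *
s=robot.sense();print(s['position'],s['grip_width'],s['ft_force'])
e=plan([.590,.205,.18],tilt(-3.7),n=8)
E
```

```text
[ 0.50825285 -0.05550991  0.20573622] 0.5665380528327756 [ 0.25218719  0.07325451 -1.46276153]
8 [[0.008, -0.03, -0.08, -0.496, 0.004, -0.011], [0.008, -0.024, -0.082, -0.496, 0.004, -0.011], [0.008, -0.017, -0.084, -0.496, 0.004, -0.011], [0.008, -0.011, -0.084, -0.496, 0.004, -0.011], [0.008, -0.005, -0.085, -0.496, 0.004, -0.011], [0.007, 0.001, -0.085, -0.496, 0.004, -0.011], [0.008, 0.008, -0.085, -0.496, 0.004, -0.011], [0.007, 0.014, -0.085, -0.496, 0.004, -0.011]]
end [0.5901 0.2051 0.1801] err rot 0.04
```

>>> jog_arm --motion '[[[0, -0.03, -0.08, -0.5, 0, -0.01], [0, -0.024, -0.082, -0.5, 0, -0.01], [0, -0.017, -0.084, -0.5, 0, -0.01], [0.005, -0.011, -0.084, -0.5, 0, -0.01], [0.005, -0.005, -0.085, -0.5, 0, -0.01], [0.008, 0.001, -0.085, -0.5, 0, -0.01], [0.008, 0.008, -0.085, -0.5, 0, -0.01], [0.007, 0.014, -0.08, -0.5, 0, -0.01], [0, 0, 0, 0, 0, 0], [0, 0, 0, 0, 0, 0]]]'

```text
time: 24.0
position: [0.5865, 0.215, 0.1876]
tool_rot: [-0.491, -0.506, -0.491, 0.512]
ft_force: [1.1, -0.4, -1.5]
grip_width: 0.567
```

```bash
python3 - <<'E'
from plan import *
s=robot.sense();print(s['position'],s['grip_width'],s['ft_force'])
grab('wrist','w8.png')
e=plan([.592,.205,.11],tilt(-3.7),n=3)
E
```

```text
[0.58645812 0.21504715 0.18764008] 0.5671899537220534 [ 1.11011478 -0.41829298 -1.50511909]
3 [[0.065, 0.005, 0.008, 0.063, 0.013, 0.015], [0.065, 0.006, 0.008, 0.063, 0.013, 0.015], [0.064, 0.005, 0.008, 0.063, 0.013, 0.015]]
end [0.592  0.2048 0.1101] err rot 0.02
```

View pics/w8.png

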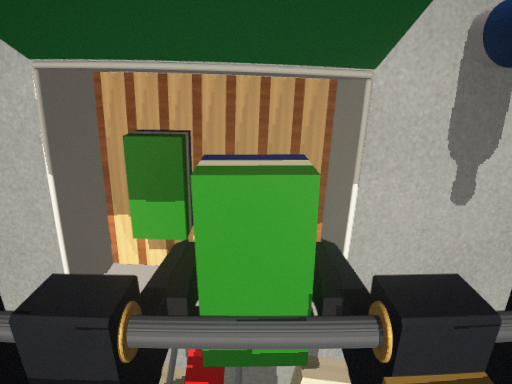

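```bash
python3 - <<'E'
from plan import *
s=robot.sense();C=cam('wrist',s)
L=[(35,64),(371,72),(350,235),(62,255)]
for p in L: print(p,onz(C,p,.13).round(4))
E
```

```text
(35, 64) [0.4391 0.3189 0.13  ]
(371, 72) [0.6678 0.3034 0.13  ]
(350, 235) [0.6599 0.1831 0.13  ]
(62, 255) [0.4266 0.1718 0.13  ]
```

>>> jog_arm --motion '[[[0.06, 0.006, 0.008, 0.063, 0.013, 0.015], [0.065, 0.006, 0.008, 0.063, 0.013, 0.015], [0.065, 0.005, 0.008, 0.063, 0.013, 0.015], [0.03, 0, 0, 0, 0, 0], [0, 0, 0, 0, 0, 0], [0, 0, 0, 0, 0, 0]]]'

```text
time: 24.8
position: [0.5936, 0.2003, 0.1008]
tool_rot: [0.482, 0.519, 0.48, -0.517]
ft_force: [0.8, 0.1, -1.6]
grip_width: 0.564
```

```bash
python3 - <<'E'
from plan import *
s=robot.sense();print(s['position'],s['grip_width'],s['ft_force'])
e=plan([.592,.205,.041],tilt(-3.7),n=3)
E
```

```text
[0.59356764 0.20029699 0.10079673] 0.5643645663811628 [ 0.76163723  0.14995417 -1.55059201]
3 [[0.05, -0.002, -0.004, -0.018, -0.001, -0.01], [0.05, -0.002, -0.004, -0.018, -0.001, -0.01], [0.049, -0.001, -0.003, -0.018, -0.001, -0.01]]
end [0.5921 0.2048 0.0412] err rot 0.01
```

>>> jog_arm --motion '[[[0.045, -0.002, -0.004, -0.018, 0, -0.01], [0.05, -0.002, -0.004, -0.018, 0, -0.01], [0.04, -0.001, -0.003, -0.018, 0, -0.01], [0, 0, 0, 0, 0, 0], [0, 0, 0, 0, 0, 0]]]'

```text
time: 25.42
position: [0.5925, 0.2056, 0.0449]
tool_rot: [0.484, 0.516, 0.484, -0.515]
ft_force: [-0.5, -0.2, -0.6]
grip_width: 0.567
```

>>> jog_arm --motion '[[[0.01, 0, 0, 0, 0, 0], [0, 0, 0, 0, 0, 0]]]'

```text
time: 25.68
position: [0.593, 0.2057, 0.0415]
tool_rot: [0.484, 0.517, 0.483, -0.514]
ft_force: [0.4, -1.0, -0.8]
grip_width: 0.564
```

>>> jog_arm --motion '[[[0, 0, 0, 0, 0, 0], [0, 0, 0, 0, 0, 0], [0, 0, 0, 0, 0, 0], [0, 0, 0, 0, 0, 0]]]' --claw 0.72

```text
time: 26.18
position: [0.5938, 0.2057, 0.0429]
tool_rot: [0.485, 0.518, 0.483, -0.514]
ft_force: [0.6, 0.1, -0.8]
grip_width: 0.719
```

>>> jog_arm --motion '[[[-0.05, 0, 0, 0, 0, 0], [-0.1, 0, 0, 0, 0, 0], [-0.12, 0, 0, 0, 0, 0], [-0.14, 0, 0, 0, 0, 0], [-0.14, 0, 0, 0, 0, 0], [-0.14, 0, 0, 0, 0, 0], [-0.05, 0, 0, 0, 0, 0], [0, 0, 0, 0, 0, 0]]]'

```text
time: 27.18
position: [0.5912, 0.2051, 0.348]
tool_rot: [0.485, 0.517, 0.483, -0.514]
ft_force: [1.1, -0.1, -0.4]
grip_width: 0.719
```

```bash
python3 - <<'E'
from meas import *
s=robot.sense();print(s['time'],s['position'],s['grip_width'],s['joint_positions'].round(2))
im=grab('wrist','w9.png');C=cam('wrist',s)
for m,ce,a in blobs(im,'green',300): print(ce.round(0),a,*rect(C,m,.09))
grab('scene','s9.png')
im=grab('top');C=cam('top')
for m,ce,a in blobs(im,'green',60): print('top',ce.round(0),a,*rect(C,m,.09))
E
```

```text
27.175 [0.59119067 0.20509513 0.34803674] 0.7192264884233304 [0.15 0.51 0.85 0.   1.77 0.21]
[229.  37.] 7900 [552.4 351.7] [308.4  72.1] -3.2
[233. 146.] 2583 [564.4 210.3] [93.3 48.6] 86.2
[184. 147.] 2644 [499.9 213.4] [94.  49.9] 86.6
top [ 99. 135.] 146 [691.5 399.1] [57.7 49.3] 9.4
top [ 76. 182.] 635 [543.  467.7] [145.7  75.3] -4.5
top [157. 172.] 421 [559.5 206.9] [94.5 47.1] 86.7
top [155. 191.] 431 [494.7 208.9] [94.  48.4] 89.7
```

View pics/w9.png

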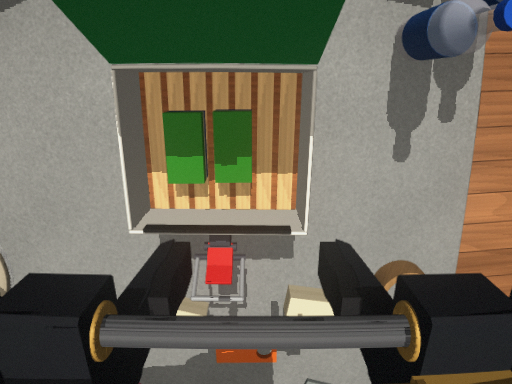

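View pics/s9.png

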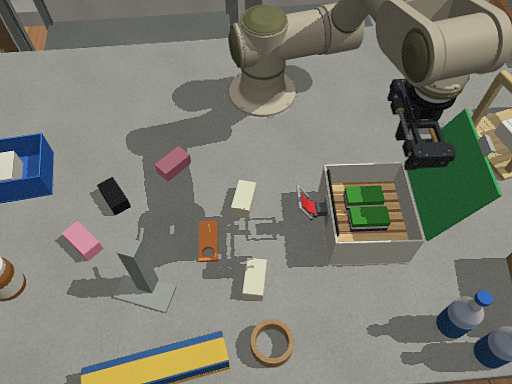

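```bash
python3 - <<'E'
from meas import *
a=cv2.imread('pics/w9.png')[215:315,160:290];cv2.imwrite('pics/w9z.png',cv2.resize(a,None,fx=6,fy=6,interpolation=cv2.INTER_CUBIC))
E
```

```text
(no output)
```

View pics/w9z.png

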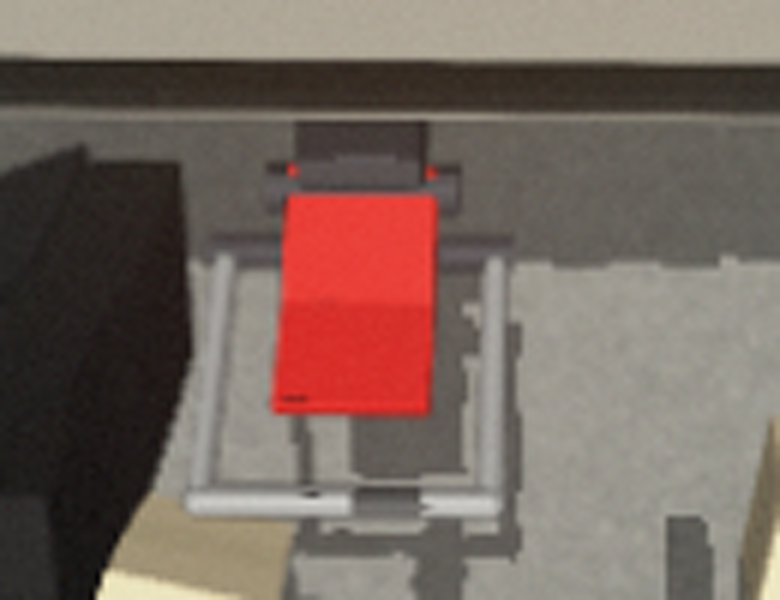

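```bash
python3 - <<'E'
from h import *
s=robot.sense();Cw,Ct,Cs=cam('wrist',s),cam('top'),cam('scene')
z=lambda x,y,f,o:(x/f+o[0]-.4,y/f+o[1]-.4)
for nm,w,t,c in(('bar',(346,499),(580,242),(68,340)),('tip',(351,408),(577,246),(80,352))):
    r=[ray(Cw,z(*w,6,(160,215))),ray(Ct,z(*t,3.6,(50,110))),ray(Cs,z(*c,3.5,(280,100)))]
    for sel in((0,1,2),(0,2),(1,2)):
        p,res=tri([r[i] for i in sel]);print(nm,sel,p.round(4),np.round(res,4))
for p in((132,233),(307,234)): print('front rim',onz(Cw,p,.13).round(4))
for x in(188,503): print('bar end at z.155',onz(Cw,z(x,499,6,(160,215)),.155).round(4))
E
```

```text
bar (0, 1, 2) [0.5298 0.0252 0.1523] [0.0017 0.0019 0.0012]
bar (0, 2) [0.5314 0.0252 0.154 ] [0.0007 0.0007]
bar (1, 2) [0.5287 0.0264 0.1486] [0.0001 0.0001]
tip (0, 1, 2) [0.5297 0.0335 0.132 ] [0.0008 0.003  0.003 ]
tip (0, 2) [0.5312 0.0358 0.1353] [0.0002 0.0002]
tip (1, 2) [0.5292 0.0336 0.1318] [0.003 0.003]
front rim [0.4248 0.1137 0.13  ]
front rim [0.6529 0.098  0.13  ]
bar end at z.155 [0.4963 0.0273 0.155 ]
bar end at z.155 [0.5652 0.0233 0.155 ]
```

```bash
python3 - <<'E'
from plan import *
Ct=cam('top')
for p in((0,208),(38,210),(47,270),(10,280),(80,90),(62,125)): print(p,onz(Ct,p,0.1).round(3))
a=plan([.52,.30,.37],tilt(-3.9),n=3)
a=plan([.505,.455,.37],tilt(-3.9),n=4,cur=a)
E
```

```text
(0, 208) [0.44  0.732 0.1  ]
(38, 210) [0.434 0.594 0.1  ]
(47, 270) [0.242 0.551 0.1  ]
(10, 280) [0.207 0.679 0.1  ]
(80, 90) [0.842 0.482 0.1  ]
(62, 125) [0.719 0.534 0.1  ]
3 [[-0.02, -0.064, -0.075, 0.009, -0.002, -0.002], [-0.021, -0.064, -0.075, 0.009, -0.002, -0.002], [-0.02, -0.064, -0.075, 0.009, -0.002, -0.002]]
end [0.5199 0.2998 0.3699] err rot 0.02
4 [[0.0, -0.016, -0.096, 0.0, 0.0, 0.0], [0.0, -0.016, -0.096, 0.0, 0.0, 0.0], [0.0, -0.016, -0.096, 0.0, 0.0, 0.0], [0.0, -0.015, -0.096, 0.0, 0.0, 0.0]]
end [0.5052 0.4548 0.3699] err rot 0.02
```

>>> jog_arm --motion '[[[-0.02, -0.064, -0.075, 0, 0, 0], [-0.025, -0.064, -0.075, 0, 0, 0], [-0.025, -0.064, -0.075, 0, 0, 0], [0, -0.016, -0.096, 0, 0, 0], [0, -0.016, -0.096, 0, 0, 0], [0, -0.016, -0.096, 0, 0, 0], [0, -0.015, -0.096, 0, 0, 0], [0, 0, 0, 0, 0, 0], [0, 0, 0, 0, 0, 0]]]' --claw 0

```text
time: 28.45
position: [0.5009, 0.461, 0.3598]
tool_rot: [-0.481, -0.509, -0.486, 0.524]
ft_force: [-0.4, 0.3, 0.7]
grip_width: 0.006
```

```bash
python3 - <<'E'
from plan import *
s=robot.sense();print(s['position'],s['joint_positions'].round(2),s['grip_width'])
a=plan([.505,.46,.26],tilt(-3.9),n=3)
grab('scene','s10.png')
E
```

```text
[0.50093155 0.46095939 0.3597637 ] [0.57 0.73 0.47 0.   1.97 0.64] 0.006490839848000083
3 [[0.083, 0.005, 0.0, 0.005, 0.023, 0.044], [0.083, 0.005, 0.0, 0.005, 0.023, 0.044], [0.083, 0.004, 0.0, 0.005, 0.023, 0.044]]
end [0.5052 0.46   0.2601] err rot 0.01
```

View pics/s10.png

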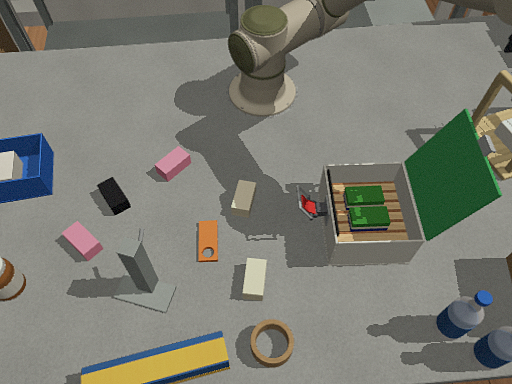

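```bash
python3 - <<'E'
from plan import *
s=robot.sense();p=s['position']
print(proj(cam('scene'),[p,p+[0,0,.03],p+[0,0,.1]]).round())
# lid angle: free-edge corners
for px in((465,112),(499,196)):
    print(px,[onz(cam('scene'),px,z).round(3) for z in(.30,.32)])
grab('wrist','w10.png')
E
```

```text
[[509. 113.]
 [517. 103.]
 [536.  76.]]
(465, 112) [array([0.435, 0.416, 0.3  ]), array([0.452, 0.401, 0.32 ])]
(499, 196) [array([0.666, 0.4  , 0.3  ]), array([0.678, 0.385, 0.32 ])]
```

View pics/w10.png

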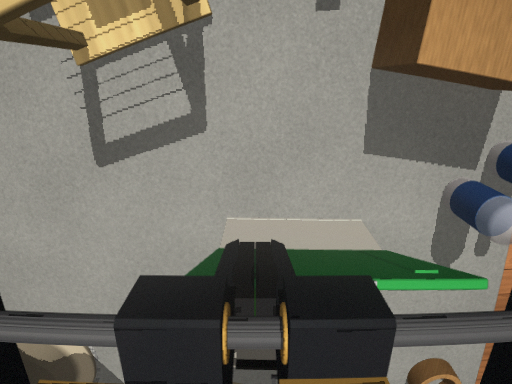

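>>> jog_arm --motion '[[[0.07, 0.005, 0, 0, 0.023, 0.044], [0.075, 0.005, 0, 0, 0.023, 0.044], [0.07, 0.005, 0, 0, 0.023, 0.044], [0, 0, 0, 0, 0, 0]]]'

```text
time: 29.05
position: [0.5072, 0.4557, 0.2739]
tool_rot: [0.482, 0.519, 0.481, -0.516]
ft_force: [0.1, 0.1, 0.2]
grip_width: 0.005
```

>>> jog_arm --motion '[[[0, 0, 0.05, 0, 0, 0], [0, 0, 0.05, 0, 0, 0], [0, 0, 0.05, 0, 0, 0], [0, 0, 0.05, 0, 0, 0], [0, 0, 0, 0, 0, 0]]]'

```text
time: 29.68
position: [0.5032, 0.3734, 0.2838]
tool_rot: [0.482, 0.524, 0.48, -0.512]
ft_force: [1.0, -0.1, 0.6]
grip_width: 0.003
```

```bash
python3 - <<'E'
from plan import *
s=robot.sense();print(s['position'],toolR(s).round(3).tolist(),s['ft_force'])
grab('wrist','w11.png');grab('scene','s11.png')
E
```

```text
[0.50324786 0.37338955 0.28378379] [[0.015, 0.997, -0.073], [0.01, -0.074, -0.997], [-1.0, 0.014, -0.011]] [ 1.0217382  -0.11935489  0.61181623]
```

View pics/w11.png

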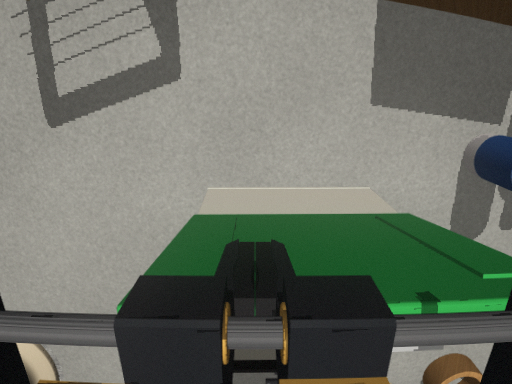

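View pics/s11.png

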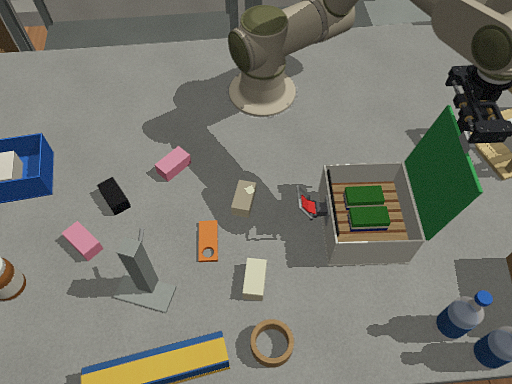

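>>> jog_arm --motion '[[[0.01, 0, 0.052, 0, -0.02, 0], [0.01, 0, 0.052, 0, -0.02, 0], [0.01, 0, 0.052, 0, -0.02, 0], [0.01, 0, 0.052, 0, -0.02, 0], [0.02, 0, 0.045, 0, 0, 0], [0.02, 0, 0.045, 0, 0, 0], [0.02, 0, 0.04, 0, 0, 0]]]'

```text
time: 30.65
position: [0.4953, 0.2435, 0.2445]
tool_rot: [0.487, 0.522, 0.48, -0.51]
ft_force: [-0.1, 2.2, 0.9]
grip_width: 0.002
```

```bash
python3 - <<'E'
from plan import *
s=robot.sense();print(s['position'],toolR(s).round(3).tolist(),s['ft_force'])
grab('wrist','w12.png');grab('scene','s12.png')
E
```

```text
[0.49533291 0.24350016 0.24446441] [[0.018, 0.998, -0.066], [0.004, -0.066, -0.998], [-1.0, 0.018, -0.005]] [-0.10168627  2.17804399  0.85038241]
```

View pics/s12.png

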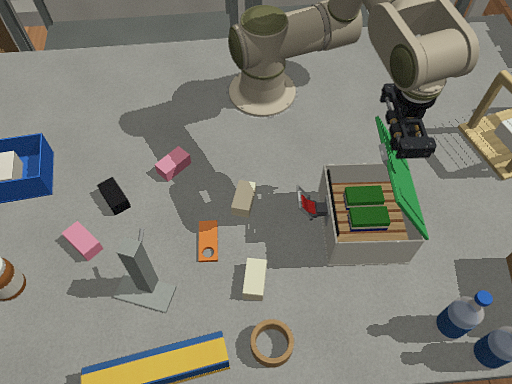

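>>> jog_arm --motion '[[[0.018, 0, 0.036, 0, -0.02, 0], [0.018, 0, 0.036, 0, -0.02, 0], [0.02, 0, 0.036, 0, 0, 0], [0.027, 0, 0.028, 0, 0, 0], [0.027, 0, 0.028, 0, 0, 0], [0.027, 0, 0.028, 0, 0, 0], [0.035, 0, 0.02, 0, 0, 0], [0.035, 0, 0.02, 0, 0, 0], [0.035, 0, 0.015, 0, 0, 0]]]'

```text
time: 31.88
position: [0.4904, 0.1383, 0.1418]
tool_rot: [0.488, 0.52, 0.478, -0.512]
ft_force: [0.4, 0.7, -0.0]
grip_width: 0.007
```

```bash
python3 - <<'E'
from plan import *
s=robot.sense();print(s['position'],toolR(s).round(3).tolist(),s['ft_force'])
grab('scene','s13.png')
E
```

```text
[0.49038163 0.13825485 0.14176108] [[0.018, 0.998, -0.066], [-0.003, -0.066, -0.998], [-1.0, 0.018, 0.002]] [ 0.40884466  0.65565335 -0.03764153]
```

View pics/s13.png

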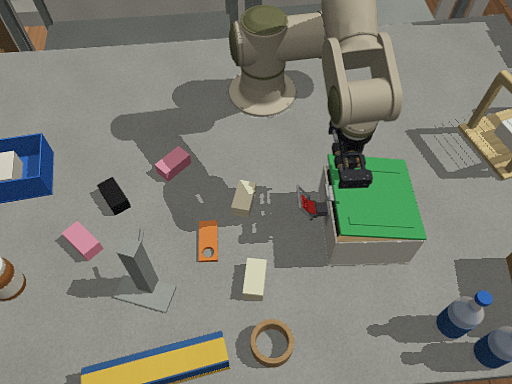

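>>> jog_arm --motion '[[[0.02, 0, 0, 0, 0, 0], [0.02, 0, 0, 0, 0, 0], [0.02, 0, 0, 0, 0, 0]]]'

```text
time: 32.3
position: [0.4902, 0.1371, 0.115]
tool_rot: [0.488, 0.519, 0.478, -0.513]
ft_force: [-1.3, -2.4, 3.7]
grip_width: 0.007
```

>>> jog_arm --motion '[[[0.015, 0, 0, 0, 0, 0], [0.015, 0, 0, 0, 0, 0]]]'

```text
time: 32.55
position: [0.4907, 0.1366, 0.1086]
tool_rot: [0.489, 0.519, 0.477, -0.513]
ft_force: [-36.2, -5.6, 86.0]
grip_width: 0.006
```

>>> jog_arm --motion '[[[-0.03, 0, 0, 0, 0, 0], [-0.06, 0, 0, 0, 0, 0], [-0.1, 0, 0, 0, 0, 0], [-0.1, 0, 0, 0, 0, 0], [0, 0, 0, 0, 0, 0]]]'

```text
time: 33.17
position: [0.4888, 0.1383, 0.2292]
tool_rot: [0.49, 0.52, 0.477, -0.511]
ft_force: [0.2, 0.1, -1.0]
grip_width: 0.009
```

```bash
python3 - <<'E'
from plan import *
s=robot.sense();print(s['position'],s['ft_force'])
grab('scene','s14.png');grab('wrist','w14.png');grab('top','t14.png')
a=cv2.imread('pics/s14.png')[140:280,270:440];cv2.imwrite('pics/s14z.png',cv2.resize(a,None,fx=4,fy=4,interpolation=cv2.INTER_CUBIC))
E
```

```text
[0.48882915 0.13832952 0.22919679] [ 0.20590308  0.14138272 -0.96104732]
```

View pics/s14z.png

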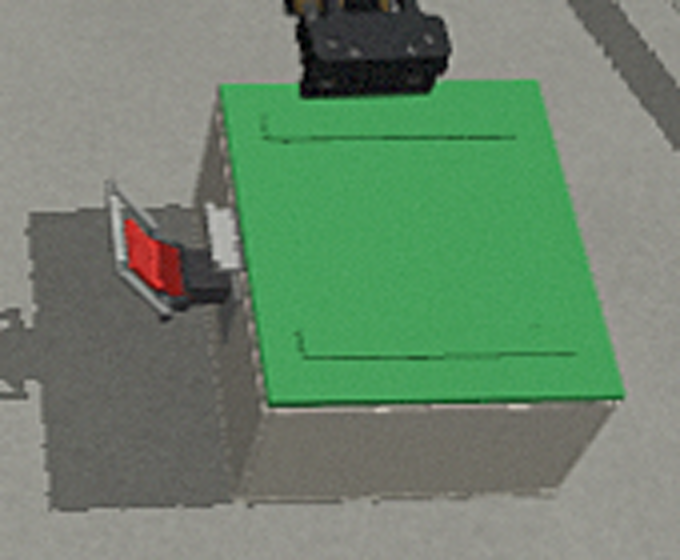

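View pics/w14.png

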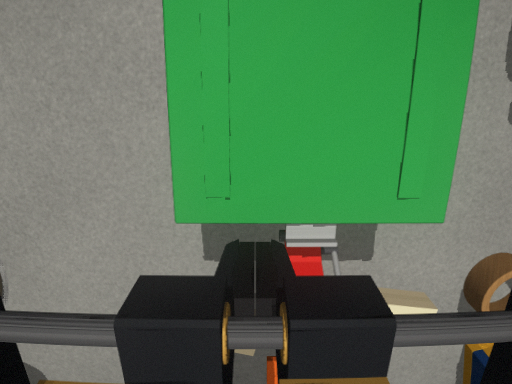

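```bash
python3 - <<'E'
from plan import *
a=plan([.532,-.03,.22],tilt(-3.9),n=4)
a=plan([.532,-.03,.119],tilt(-3.9),n=3,cur=a)
E
```

```text
4 [[0.005, 0.035, 0.103, 0.007, 0.009, -0.025], [0.004, 0.034, 0.103, 0.007, 0.009, -0.025], [0.004, 0.035, 0.103, 0.007, 0.009, -0.025], [0.004, 0.035, 0.103, 0.007, 0.009, -0.025]]
end [ 0.5321 -0.03    0.2199] err rot 0.02
3 [[0.084, 0.0, 0.0, 0.0, 0.0, 0.001], [0.084, 0.0, 0.0, 0.0, 0.0, 0.001], [0.084, 0.0, 0.0, 0.0, 0.0, 0.001]]
end [ 0.5321 -0.03    0.1191] err rot 0.01
```

>>> jog_arm --motion '[[[0, 0.035, 0.103, 0, 0, -0.025], [0, 0.035, 0.103, 0, 0, -0.025], [0, 0.035, 0.103, 0, 0, -0.025], [0, 0.035, 0.103, 0, 0, -0.025], [0.07, 0, 0, 0, 0, 0], [0.08, 0, 0, 0, 0, 0], [0.06, 0, 0, 0, 0, 0], [0, 0, 0, 0, 0, 0], [0, 0, 0, 0, 0, 0]]]'

```text
time: 34.45
position: [0.5293, -0.0349, 0.1292]
tool_rot: [-0.479, -0.511, -0.488, 0.521]
ft_force: [0.1, -0.8, 0.5]
grip_width: 0.001
```

```bash
python3 - <<'E'
from plan import *
s=robot.sense();print(s['position'],s['ft_force'],toolR(s).round(3).tolist())
plan([.532,-.03,.119],tilt(-3.9),n=2)
grab('wrist','w15.png');grab('scene','s15.png')
a=cv2.imread('pics/s15.png')[120:260,220:390];cv2.imwrite('pics/s15z.png',cv2.resize(a,None,fx=4,fy=4,interpolation=cv2.INTER_CUBIC))
E
```

```text
[ 0.52928285 -0.03488254  0.12923465] [ 0.13224127 -0.79581057  0.48553236] [[-0.019, 0.998, -0.063], [-0.001, -0.063, -0.998], [-1.0, -0.019, 0.002]]
2 [[0.013, 0.003, -0.006, 0.016, 0.006, 0.063], [0.012, 0.003, -0.007, 0.016, 0.006, 0.063]]
end [ 0.5319 -0.0299  0.1192] err rot 0.01
```

View pics/w15.png

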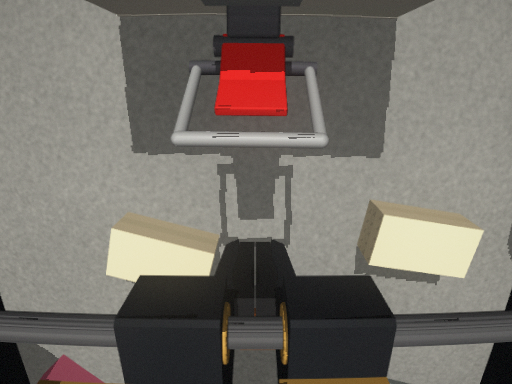

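View pics/s15z.png

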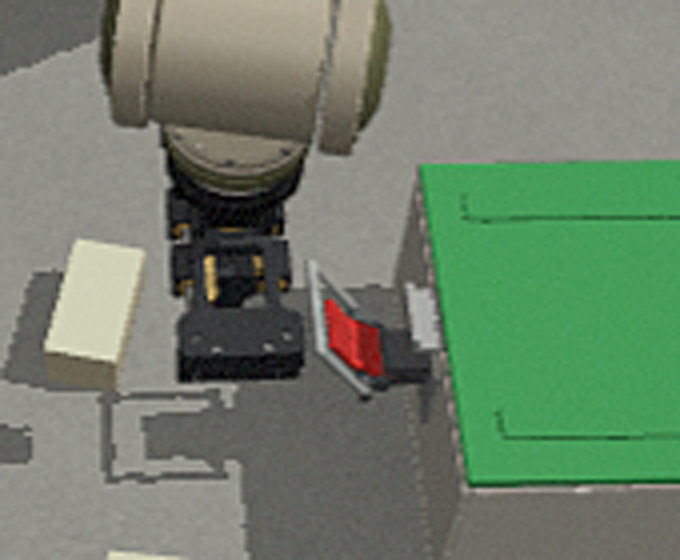

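```bash
python3 - <<'E'
from plan import *
s=robot.sense();C=cam('wrist',s)
for z in(.15,.155,.16):
    a=onz(C,(174.5,139),z);b=onz(C,(325.5,139),z);print(z,a.round(4),b.round(4),np.linalg.norm(a-b).round(4))
for z in(.13,.135,.14): print('tip',onz(C,(251,112),z).round(4), np.linalg.norm(onz(C,(216,110),z)-onz(C,(287,110),z)).round(4))
E
```

```text
0.15 [0.4957 0.0258 0.15  ] [0.567  0.0215 0.15  ] 0.0714
0.155 [0.4971 0.0265 0.155 ] [0.5661 0.0223 0.155 ] 0.0691
0.16 [0.4984 0.0272 0.16  ] [0.5651 0.0232 0.16  ] 0.0669
tip [0.5322 0.0343 0.13  ] 0.0368
tip [0.5323 0.0347 0.135 ] 0.0358
tip [0.5325 0.0351 0.14  ] 0.0347
```

>>> jog_arm --motion '[[[0.013, 0, 0, 0.016, 0, 0.063], [0.013, 0, 0, 0.016, 0, 0.063], [0, 0, 0, 0, 0, 0]]]'

```text
time: 34.92
position: [0.5297, -0.0349, 0.1195]
tool_rot: [0.484, 0.517, 0.481, -0.516]
ft_force: [-0.7, 0.4, 0.0]
grip_width: 0.006
```

>>> jog_arm --motion '[[[0, 0.002, -0.045, 0, 0, 0], [0, 0.002, -0.045, 0, 0, 0], [0, 0, -0.035, 0, 0, 0], [0, 0, -0.035, 0, 0, 0]]]'

```text
time: 35.42
position: [0.5362, 0.0334, 0.1198]
tool_rot: [0.485, 0.517, 0.481, -0.516]
ft_force: [0.2, -0.7, 1.1]
grip_width: 0.006
```

```bash
python3 - <<'E'
from plan import *
s=robot.sense();print(s['position'],s['ft_force'])
grab('scene','s16.png')
a=cv2.imread('pics/s16.png')[120:260,220:390];cv2.imwrite('pics/s16z.png',cv2.resize(a,None,fx=4,fy=4,interpolation=cv2.INTER_CUBIC))
E
```

```text
[0.53622103 0.03339039 0.11981551] [ 0.16894298 -0.69923425  1.0930173 ]
```

View pics/s16z.png

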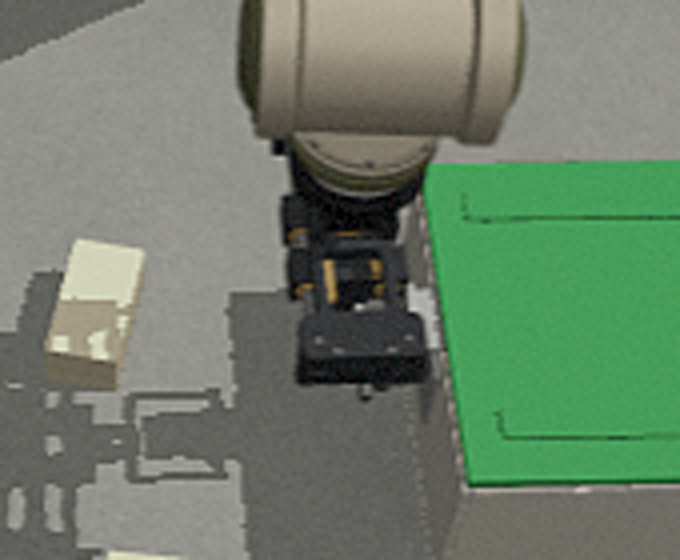

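>>> jog_arm --motion '[[[-0.005, 0, -0.03, 0, 0, 0], [-0.005, 0, -0.03, 0, 0, 0], [-0.005, 0, -0.02, 0, 0, 0], [0, 0, 0, 0, 0, 0]]]'

```text
time: 35.98
position: [0.5385, 0.0693, 0.1263]
tool_rot: [0.485, 0.517, 0.481, -0.516]
ft_force: [-0.2, -0.6, 0.0]
grip_width: 0.006
```

```bash
python3 - <<'E'
from plan import *
s=robot.sense();print(s['position'],s['ft_force'])
grab('wrist','w17.png')
E
```

```text
[0.53848307 0.06929411 0.1262546 ] [-0.23245578 -0.57378085  0.04639239]
```

View pics/w17.png

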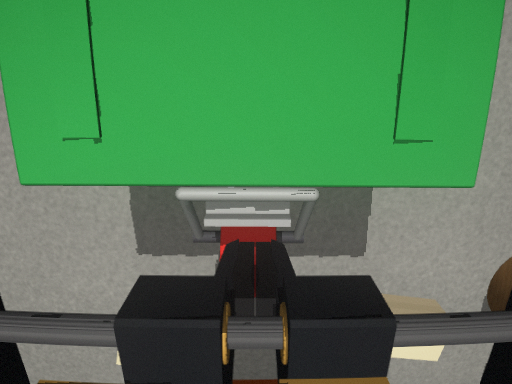

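>>> jog_arm --motion '[[[0, 0, 0.03, 0, 0, 0], [-0.05, 0, 0.06, 0, 0, 0], [-0.1, 0, 0.1, 0, 0, 0], [-0.1, 0, 0.1, 0, 0, 0], [-0.05, 0, 0.05, 0, 0, 0], [0, 0, 0, 0, 0, 0], [0, 0, 0, 0, 0, 0]]]'

```text
time: 36.9
position: [0.5264, -0.0757, 0.2479]
tool_rot: [-0.483, -0.517, -0.481, 0.518]
ft_force: [0.7, -0.5, -0.1]
grip_width: 0.003
```

```bash
python3 - <<'E'
from plan import *
s=robot.sense();print(s['position'],s['ft_force'])
grab('wrist','w18.png')
grab('scene','s18.png')
a=cv2.imread('pics/s18.png')[140:260,250:390];cv2.imwrite('pics/s18z.png',cv2.resize(a,None,fx=5,fy=5,interpolation=cv2.INTER_CUBIC))
E
```

```text
[ 0.52642448 -0.07571735  0.24789031] [ 0.66916863 -0.47119592 -0.09665364]
```

View pics/w18.png

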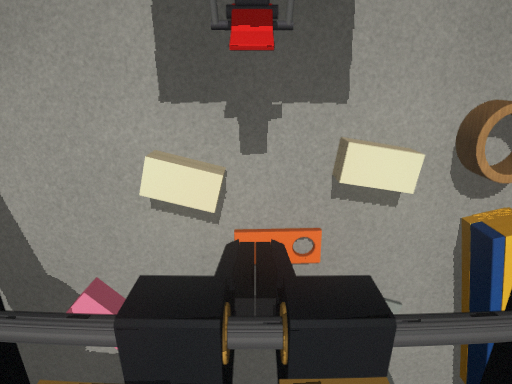

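View pics/s18z.png

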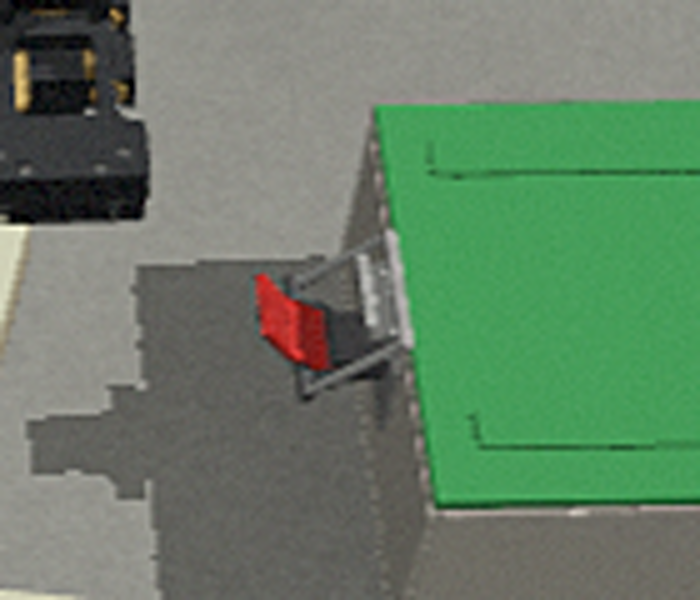

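The loop now lies tipped inwards with its crossbar on the lid edge, scene about (395,290) in the zoom; the lever is still up at zoom (290,320). Next I press the lever with closed fingers, the tool tilted 20° towards the tub.

```bash
python3 - <<'E'
from plan import *
M=tilt(-3.9,20,90);print(M.round(3).tolist())
a=plan([.533,.035,.19],M,n=5)
a=plan([.533,.063,.1085],M,n=3,cur=a)
E
```

```text
[[0.0, 0.998, -0.068], [0.342, -0.064, -0.938], [-0.94, -0.023, -0.341]]
5 [[0.029, -0.001, -0.055, -0.003, 0.468, -0.034], [0.033, 0.0, -0.053, -0.003, 0.468, -0.034], [0.036, 0.0, -0.051, -0.003, 0.468, -0.034], [0.04, 0.0, -0.048, -0.003, 0.468, -0.034], [0.043, 0.0, -0.046, -0.003, 0.468, -0.034]]
end [0.5332 0.0352 0.1899] err rot 0.02
3 [[0.072, 0.0, 0.001, 0.0, 0.0, 0.001], [0.071, 0.0, 0.002, 0.0, 0.0, 0.001], [0.072, 0.0, 0.001, 0.0, 0.0, 0.001]]
end [0.5331 0.0631 0.1085] err rot 0.01
```

>>> jog_arm --motion '[[[0.029, 0, -0.055, 0, 0.47, -0.034], [0.033, 0, -0.053, 0, 0.47, -0.034], [0.036, 0, -0.051, 0, 0.47, -0.034], [0.04, 0, -0.048, 0, 0.47, -0.034], [0.03, 0, -0.046, 0, 0.47, -0.034], [0, 0, 0, 0, 0, 0], [0, 0, 0, 0, 0, 0]]]'

```text
time: 37.88
position: [0.5315, 0.0423, 0.1893]
tool_rot: [0.38, 0.592, 0.571, -0.423]
ft_force: [-0.1, -1.3, -0.3]
grip_width: 0.002
```

```bash
python3 - <<'E'
from plan import *
s=robot.sense();print(s['position'],s['ft_force'],toolR(s).round(3).tolist())
a=plan([.533,.062,.115],tilt(-3.9,20,90),n=3)
grab('wrist','w19.png')
E
```

```text
[0.53153678 0.04226766 0.18928864] [-0.13096503 -1.25098917 -0.31608102] [[-0.01, 0.998, -0.067], [0.354, -0.059, -0.933], [-0.935, -0.033, -0.353]]
3 [[0.064, 0.002, 0.006, 0.002, -0.028, 0.024], [0.064, 0.002, 0.006, 0.002, -0.028, 0.024], [0.063, 0.002, 0.006, 0.002, -0.028, 0.024]]
end [0.5329 0.0622 0.1151] err rot 0.01
```

View pics/w19.png

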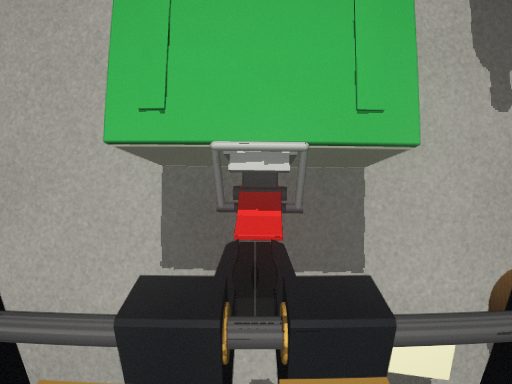

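>>> jog_arm --motion '[[[0.055, 0.002, 0.006, 0, -0.028, 0.024], [0.055, 0.002, 0.006, 0, -0.028, 0.024], [0.04, 0.002, 0.006, 0, -0.028, 0.024], [0, 0, 0, 0, 0, 0]]]'

```text
time: 38.42
position: [0.5341, 0.0554, 0.1306]
tool_rot: [0.389, 0.592, 0.563, -0.425]
ft_force: [0.2, 0.1, -0.2]
grip_width: 0.008
```

```bash
python3 - <<'E'
from plan import *
s=robot.sense();print(s['position'],s['ft_force'],toolR(s)[:,0].round(3).tolist())
M=tilt(-3.9,20,90)
a=plan([.533,.0515,.095],M,n=3)
a=plan([.533,.044,.0725],M,n=3,cur=a)
a=plan([.533,.0375,.054],M,n=3,cur=a)
grab('wrist','w20.png')
E
```

```text
[0.53405163 0.05537041 0.13062656] [ 0.22225668  0.10675941 -0.18076186] [0.004, 0.337, -0.941]
3 [[0.027, 0.0, 0.013, 0.005, 0.011, -0.01], [0.027, 0.0, 0.013, 0.005, 0.011, -0.01], [0.027, 0.0, 0.013, 0.005, 0.011, -0.01]]
end [0.5331 0.0517 0.0949] err rot 0.01
3 [[0.015, 0.001, 0.012, 0.0, 0.0, 0.0], [0.015, 0.001, 0.013, 0.0, 0.0, 0.0], [0.016, 0.0, 0.012, 0.0, 0.0, 0.0]]
end [0.5329 0.0441 0.0725] err rot 0.01
3 [[0.013, 0.001, 0.01, 0.0, 0.0, 0.0], [0.012, 0.001, 0.011, 0.0, 0.0, 0.0], [0.013, 0.0, 0.01, 0.0, 0.0, 0.0]]
end [0.5329 0.0376 0.054 ] err rot 0.01
```

View pics/w20.png

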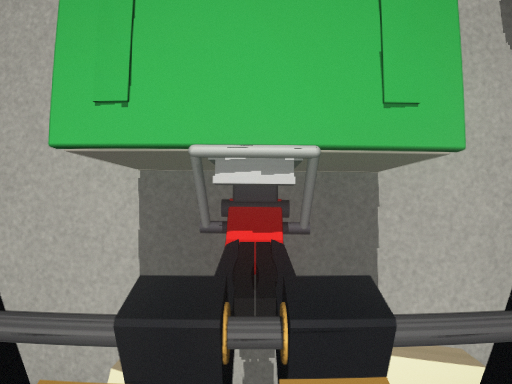

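>>> jog_arm --motion '[[[0.02, 0, -0.002, 0, 0, 0], [0.02, 0, -0.002, 0, 0, 0], [0.02, 0, 0, 0, 0, 0]]]'

```text
time: 38.85
position: [0.5358, 0.0646, 0.1099]
tool_rot: [0.39, 0.593, 0.562, -0.424]
ft_force: [0.1, -0.4, -0.4]
grip_width: 0.005
```

>>> jog_arm --motion '[[[0.02, 0, 0.01, 0, 0, 0], [0.02, 0, 0.012, 0, 0, 0]]]'

```text
time: 39.1
position: [0.5353, 0.0619, 0.0907]
tool_rot: [0.39, 0.593, 0.562, -0.424]
ft_force: [0.2, 1.0, 1.3]
grip_width: 0.005
```

```bash
python3 - <<'E'
from plan import *
s=robot.sense();print(s['position'],s['ft_force'],toolR(s)[:,0].round(3).tolist())
M=tilt(-3.9,20,90)
a=plan([.533,.044,.0725],M,n=3)
a=plan([.533,.0375,.054],M,n=3,cur=a)
grab('wrist','w21.png');grab('scene','s21.png')
a=cv2.imread('pics/s21.png')[140:260,250:390];cv2.imwrite('pics/s21z.png',cv2.resize(a,None,fx=5,fy=5,interpolation=cv2.INTER_CUBIC))
E
```

```text
[0.53534819 0.0618852  0.09074008] [0.16832854 1.02963735 1.29041223] [0.009, 0.336, -0.942]
3 [[0.009, -0.001, 0.019, 0.009, 0.013, -0.021], [0.009, -0.001, 0.019, 0.009, 0.013, -0.021], [0.01, 0.0, 0.02, 0.009, 0.013, -0.021]]
end [0.5331 0.0439 0.0724] err rot 0.01
3 [[0.013, 0.001, 0.01, 0.0, 0.0, 0.0], [0.012, 0.0, 0.01, 0.0, 0.0, 0.0], [0.013, 0.001, 0.011, 0.0, 0.0, 0.0]]
end [0.533  0.0375 0.0538] err rot 0.01
```

View pics/w21.png

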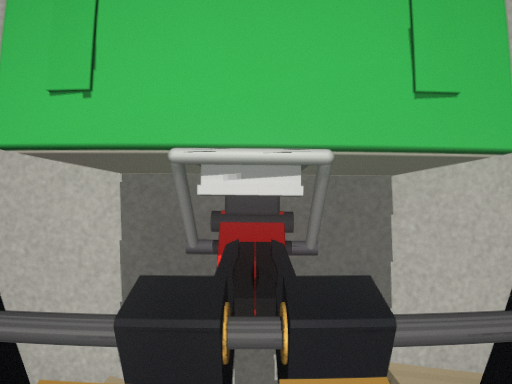

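View pics/s21z.png

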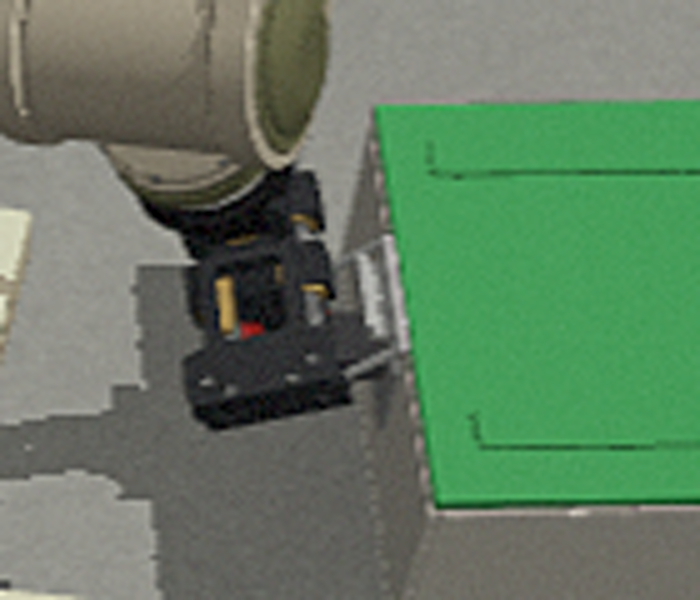

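>>> jog_arm --motion '[[[0.01, 0, 0.02, 0, 0.01, -0.02], [0.01, 0, 0.02, 0, 0.01, -0.02], [0.012, 0, 0.02, 0, 0.01, -0.02], [0.014, 0, 0.01, 0, 0, 0], [0.014, 0, 0.01, 0, 0, 0]]]'

```text
time: 39.83
position: [0.5332, 0.0384, 0.0554]
tool_rot: [0.386, 0.592, 0.566, -0.424]
ft_force: [0.2, 1.4, 2.8]
grip_width: 0.004
```

```bash
python3 - <<'E'
from plan import *
s=robot.sense();print(s['position'],s['ft_force'],toolR(s)[:,0].round(3).tolist())
M=tilt(-3.9,20,90)
a=plan([.533,.0375,.054],M,n=2)
a=plan([.533,.036,.037],M,n=3,cur=a)
grab('wrist','w22.png')
E
```

```text
[0.5332122  0.03836949 0.05539204] [0.23536766 1.4362514  2.82258473] [-0.0, 0.342, -0.94]
2 [[0.001, 0.0, 0.002, 0.01, 0.0, 0.002], [0.002, 0.0, 0.001, 0.01, 0.0, 0.002]]
end [0.5331 0.0377 0.0539] err rot 0.01
3 [[0.013, 0.0, 0.006, 0.0, 0.0, 0.0], [0.013, 0.0, 0.006, 0.0, 0.0, 0.0], [0.012, 0.001, 0.006, 0.0, 0.0, 0.0]]
end [0.533  0.0361 0.0371] err rot 0.01
```

View pics/w22.png

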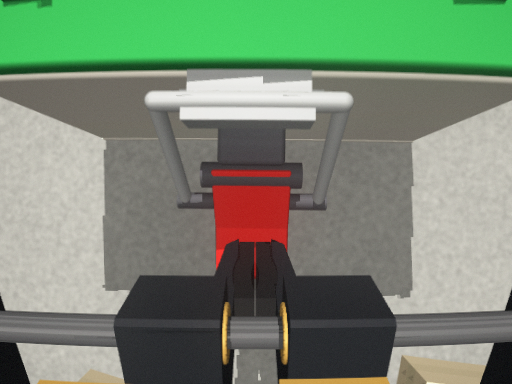

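>>> jog_arm --motion '[[[0.015, 0, 0.006, 0, 0, 0], [0.015, 0, 0.006, 0, 0, 0], [0.015, 0, 0.004, 0, 0, 0], [0.015, 0, 0, 0, 0, 0]]]'

```text
time: 40.38
position: [0.5326, 0.0402, 0.0284]
tool_rot: [0.387, 0.592, 0.566, -0.425]
ft_force: [-0.1, -0.6, 1.8]
grip_width: 0.005
```

```bash
python3 - <<'E'
from plan import *
s=robot.sense();print(s['position'],s['ft_force'],toolR(s)[:,0].round(3).tolist())
M=tilt(-3.9,20,90)
a=plan([.533,.0515,.021],M,n=3)
grab('wrist','w23.png')
E
```

```text
[0.53260619 0.04022923 0.02838297] [-0.13092598 -0.62939187  1.826343  ] [-0.001, 0.341, -0.94]
3 [[0.009, 0.0, -0.007, 0.006, 0.002, 0.001], [0.009, 0.0, -0.007, 0.006, 0.002, 0.001], [0.009, 0.0, -0.006, 0.006, 0.002, 0.001]]
end [0.5331 0.0514 0.021 ] err rot 0.01
```

View pics/w23.png

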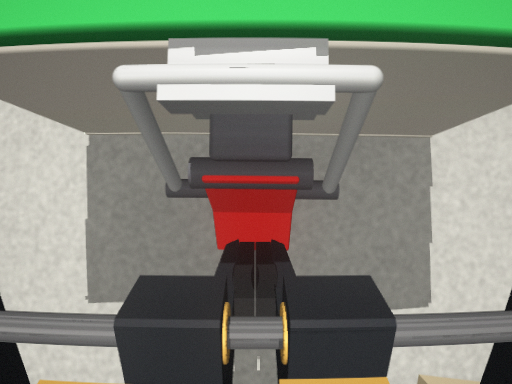

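>>> jog_arm --motion '[[[0.01, 0, -0.006, 0, 0, 0], [0.01, 0, -0.006, 0, 0, 0], [0.01, 0, -0.006, 0, 0, 0]]]'

```text
time: 40.8
position: [0.5338, 0.0472, 0.0218]
tool_rot: [0.39, 0.59, 0.565, -0.425]
ft_force: [-22.2, -31.8, 43.9]
grip_width: 0.007
```

>>> jog_arm --motion '[[[0.01, 0, -0.006, 0, 0, 0], [0.01, 0, -0.006, 0, 0, 0]]]'

```text
time: 41.05
position: [0.534, 0.0469, 0.0218]
tool_rot: [0.395, 0.586, 0.563, -0.427]
ft_force: [-25.1, -30.7, 42.9]
grip_width: 0.006
```

```bash
python3 - <<'E'
from plan import *
s=robot.sense();print(s['position'],s['ft_force'],toolR(s)[:,0].round(3).tolist())
grab('wrist','w24.png')
E
```

```text
[0.53396485 0.04689409 0.02178983] [-25.09007416 -30.72427329  42.90896495] [0.001, 0.323, -0.946]
```

View pics/w24.png

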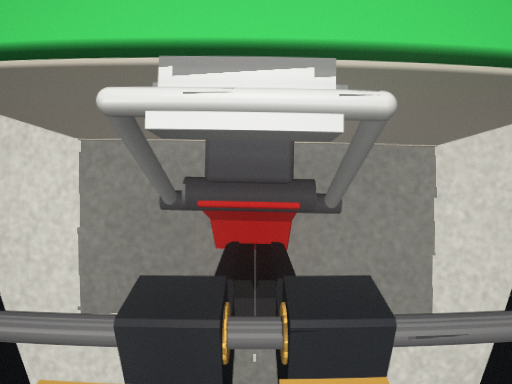

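>>> jog_arm --motion '[[[-0.02, 0, 0.01, 0, 0, 0], [-0.05, 0, 0.02, 0, 0, 0], [-0.1, 0, 0.02, 0, 0, 0], [-0.1, 0, 0.02, 0, 0, 0], [-0.05, 0, 0, 0, 0, 0], [0, 0, 0, 0, 0, 0]]]'

```text
time: 41.85
position: [0.5314, -0.0226, 0.1371]
tool_rot: [0.396, 0.586, 0.564, -0.428]
ft_force: [-0.6, 0.3, 0.0]
grip_width: 0.002
```

```bash
python3 - <<'E'
from plan import *
s=robot.sense();print(s['time'],s['position'],s['ft_force'],toolR(s)[:,0].round(3).tolist())
grab('wrist','w25.png');grab('scene','s25.png')
a=cv2.imread('pics/s25.png')[140:260,250:390];cv2.imwrite('pics/s25z.png',cv2.resize(a,None,fx=5,fy=5,interpolation=cv2.INTER_CUBIC))
a=cv2.imread('pics/w25.png')[80:280,150:360];cv2.imwrite('pics/w25z.png',cv2.resize(a,None,fx=3.5,fy=3,interpolation=cv2.INTER_CUBIC))
E
```

```text
41.85 [ 0.53141543 -0.02256605  0.1370838 ] [-0.56221949  0.28852347  0.00538254] [-0.001, 0.322, -0.947]
```

View pics/w25.png

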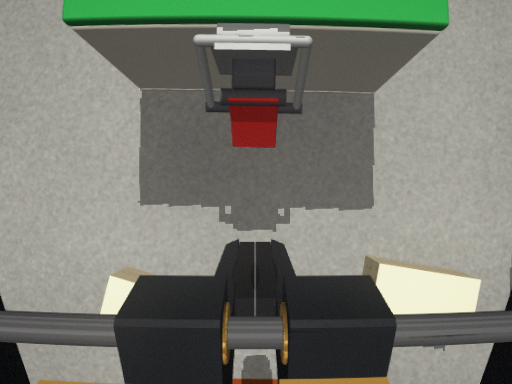

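View pics/s25z.png

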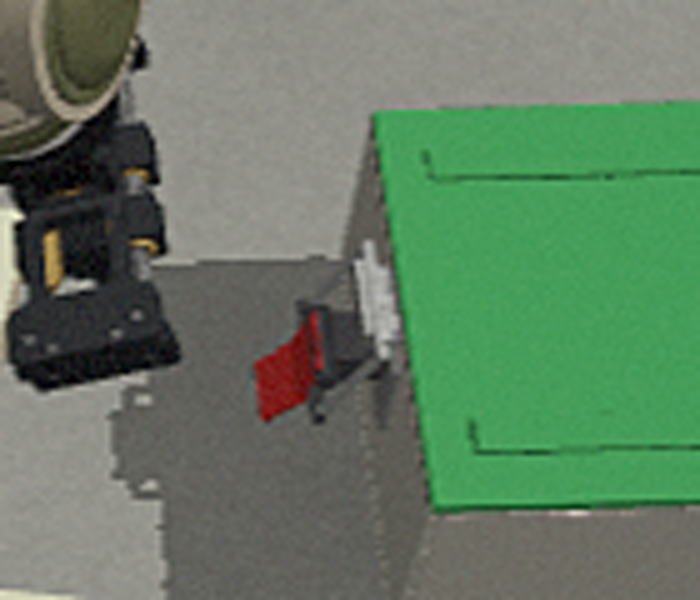

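```bash
python3 - <<'E'
from plan import *
s=robot.sense();Cw,Cs=cam('wrist',s),cam('scene')
p,res=tri([ray(Cw,(254,147)),ray(Cs,(261/5+249.6,395/5+139.6))]);print('tip',p.round(4),np.round(res,4))
for z in(.134,.14,.145): print('bar',z,onz(Cw,(252.5,40),z).round(4), np.linalg.norm(onz(Cw,(194,40),z)-onz(Cw,(311,40),z)).round(4))
print('lid edge z .14',onz(Cw,(256,24),.140).round(4),onz(Cw,(256,24),.131).round(4))
a=cv2.imread('pics/w25.png')[10:160,180:330];cv2.imwrite('pics/w25z.png',cv2.resize(a,None,fx=4,fy=4,interpolation=cv2.INTER_CUBIC))
E
```

```text
tip [0.5317 0.0428 0.0422] [0.0002 0.0002]
bar 0.134 [0.5354 0.0937 0.134 ] 0.0704
bar 0.14 [0.5354 0.0908 0.14  ] 0.0683
bar 0.145 [0.5354 0.0884 0.145 ] 0.0665
lid edge z .14 [0.538  0.1004 0.14  ] [0.538  0.1052 0.131 ]
```

View pics/w25z.png

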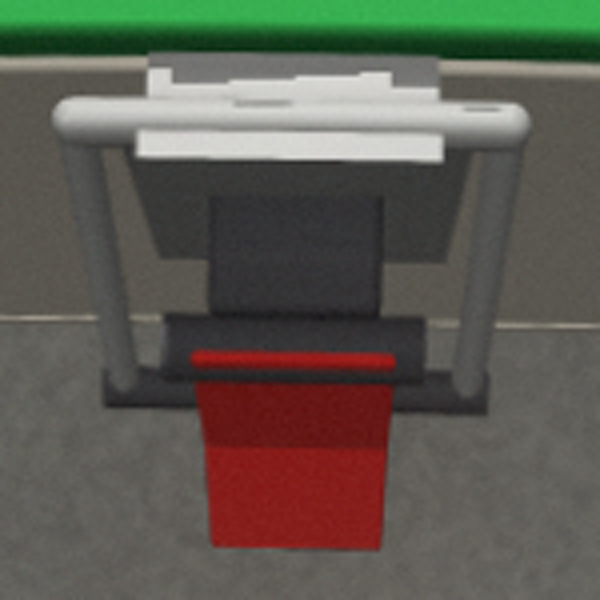

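The lever tip triangulates to 61 mm out and about 45 mm up, against 61 and 50 expected at home. The bar is 12 mm out, behind the lip, and the lid corners dropped about 1.4 px from the earlier view, so the latch looks home and the lid tight. Now the tag.

```bash
python3 - <<'E'
from plan import *
a=plan([.48,-.21,.18],tilt(-92),n=11)
E
```

```text
11 [[-0.023, -0.01, 0.038, 0.931, -0.147, 0.165], [-0.023, -0.004, 0.039, 0.931, -0.147, 0.165], [-0.022, 0.003, 0.04, 0.931, -0.147, 0.165], [-0.021, 0.009, 0.039, 0.931, -0.147, 0.165], [-0.02, 0.014, 0.038, 0.931, -0.147, 0.165], [-0.018, 0.02, 0.036, 0.931, -0.147, 0.165], [-0.017, 0.026, 0.034, 0.931, -0.147, 0.165], [-0.015, 0.03, 0.03, 0.931, -0.147, 0.165], [-0.014, 0.035, 0.026, 0.931, -0.147, 0.165], [-0.013, 0.038, 0.021, 0.931, -0.147, 0.165], [-0.011, 0.041, 0.015, 0.931, -0.147, 0.165]]
end [ 0.48   -0.2098  0.1798] err rot 0.03
```

>>> jog_arm --motion '[[[-0.023, -0.01, 0.038, 0.93, -0.15, 0.165], [-0.023, -0.004, 0.039, 0.93, -0.15, 0.165], [-0.022, 0.003, 0.04, 0.93, -0.15, 0.165], [-0.021, 0.009, 0.039, 0.93, -0.15, 0.165], [-0.02, 0.014, 0.038, 0.93, -0.15, 0.165], [-0.018, 0.02, 0.036, 0.93, -0.15, 0.165], [-0.017, 0.026, 0.034, 0.93, -0.15, 0.165], [-0.015, 0.03, 0.03, 0.93, -0.15, 0.165], [-0.014, 0.035, 0.026, 0.93, -0.15, 0.165], [-0.013, 0.038, 0.021, 0.93, -0.15, 0.165], [-0.011, 0.041, 0.015, 0.93, -0.15, 0.165], [0, 0, 0, 0, 0, 0]]]' --claw 0.75

```text
time: 43.45
position: [0.4711, -0.2047, 0.1654]
tool_rot: [0.027, -0.695, 0.025, 0.719]
ft_force: [0.6, 1.2, -0.6]
grip_width: 0.748
```

```bash
python3 - <<'E'
from meas import *
s=robot.sense();print(s['time'],s['position'],s['joint_positions'].round(2),toolR(s).round(3).tolist())
im=grab('wrist','w26.png');C=cam('wrist',s)
for k,z in(('orange',.01),('cream',.04)):
    for m,ce,a in blobs(im,k,300): print(k,ce.round(0),a,*rect(C,m,z))
E
```

```text
43.45 [ 0.47107947 -0.20472526  0.16542413] [-0.63  0.35  1.57 -0.02  1.26  1.02] [[-0.034, -0.073, -0.997], [0.004, -0.997, 0.072], [-0.999, -0.001, 0.034]]
orange [258.  82.] 5516 [ 549.7 -212.5] [118.7  48.8] -2.7
cream [156. 207.] 3976 [ 434.2 -103.2] [94.7 49.8] -18.5
```

View pics/w26.png

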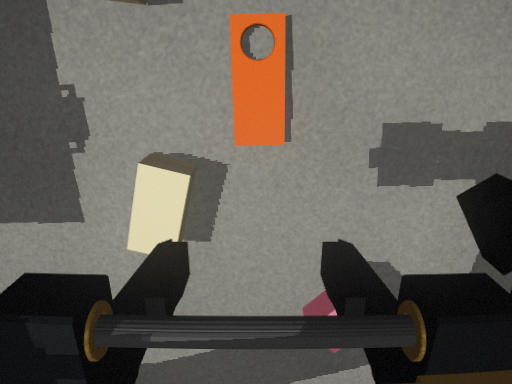

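```bash
python3 - <<'E'
from plan import *
M=tilt(-92.7)
a=plan([.5117,-.2107,.05],M,n=4)
a=plan([.5117,-.2107,-.012],M,n=3,cur=a)
E
```

```text
4 [[0.071, 0.002, -0.028, -0.039, 0.057, 0.004], [0.071, 0.003, -0.028, -0.039, 0.057, 0.004], [0.072, 0.003, -0.027, -0.039, 0.057, 0.004], [0.072, 0.002, -0.026, -0.039, 0.057, 0.004]]
end [ 0.5118 -0.2105  0.0499] err rot 0.02
3 [[0.052, 0.0, 0.0, -0.001, 0.0, 0.001], [0.051, 0.0, 0.0, -0.001, 0.0, 0.001], [0.052, 0.0, 0.0, -0.001, 0.0, 0.001]]
end [ 0.5118 -0.2105 -0.0121] err rot 0.02
```

>>> jog_arm --motion '[[[0.071, 0.002, -0.028, -0.04, 0.057, 0], [0.071, 0.003, -0.028, -0.04, 0.057, 0], [0.072, 0.003, -0.027, -0.04, 0.057, 0], [0.06, 0.002, -0.026, -0.04, 0.057, 0], [0, 0, 0, 0, 0, 0], [0, 0, 0, 0, 0, 0]]]'

```text
time: 44.25
position: [0.5128, -0.2047, 0.0492]
tool_rot: [-0.013, 0.707, -0.006, -0.707]
ft_force: [0.4, 0.3, -0.1]
grip_width: 0.753
```

```bash
python3 - <<'E'
from meas import *
from plan import plan,tilt
s=robot.sense();print(s['time'],s['position'],s['ft_force'])
im=grab('wrist','w27.png');C=cam('wrist',s)
for m,ce,a in blobs(im,'orange',300): print(ce.round(0),a,*rect(C,m,.01))
M=tilt(-92.7)
a=plan([.5117,-.2107,-.012],M,n=3)
E
```

```text
44.25 [ 0.51278875 -0.2047      0.04917577] [ 0.44018919  0.34097729 -0.05883699]
[270. 136.] 8264 [ 556.6 -213.4] [104.4  49. ] -2.8
3 [[0.051, 0.005, 0.001, 0.044, 0.0, 0.019], [0.051, 0.006, 0.001, 0.044, 0.0, 0.019], [0.051, 0.005, 0.0, 0.044, 0.0, 0.019]]
end [ 0.5117 -0.2107 -0.012 ] err rot 0.01
```

View pics/w27.png

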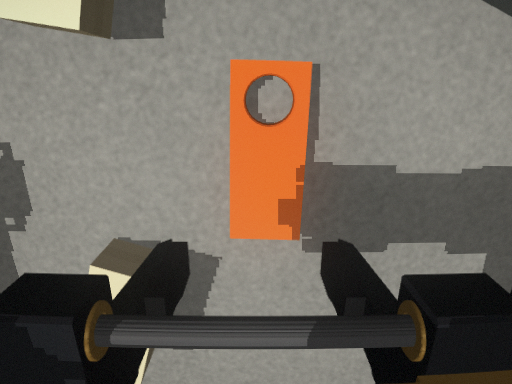

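>>> jog_arm --motion '[[[0.05, 0.005, 0, 0.044, 0, 0.019], [0.05, 0.006, 0, 0.044, 0, 0.019], [0.045, 0.007, 0, 0.044, 0, 0.019], [0, 0, 0, 0, 0, 0], [0, 0, 0, 0, 0, 0]]]' --claw 0.72

```text
time: 44.92
position: [0.5144, -0.2128, -0.0045]
tool_rot: [-0.014, 0.71, -0.017, -0.704]
ft_force: [-0.0, 0.0, -0.3]
grip_width: 0.723
```

>>> jog_arm --motion '[[[0.015, 0, 0, 0, 0, 0], [0.008, 0, 0, 0, 0, 0], [0, 0, 0, 0, 0, 0]]]'

```text
time: 45.3
position: [0.5151, -0.2131, -0.0126]
tool_rot: [-0.014, 0.71, -0.018, -0.704]
ft_force: [0.3, -0.0, 0.6]
grip_width: 0.72
```

>>> jog_arm --motion '[[[0.015, 0, 0.006, 0, 0, 0], [0.01, 0, 0.002, 0, 0, 0], [0, 0, 0, 0, 0, 0]]]'

```text
time: 45.68
position: [0.5117, -0.2129, -0.0234]
tool_rot: [-0.014, 0.71, -0.018, -0.704]
ft_force: [-0.6, 0.2, 0.0]
grip_width: 0.718
```

>>> jog_arm --motion '[[[0.01, 0, 0, 0, 0, 0], [0, 0, 0, 0, 0, 0]]]'

```text
time: 45.92
position: [0.5118, -0.213, -0.0277]
tool_rot: [-0.014, 0.71, -0.018, -0.704]
ft_force: [0.0, -0.7, 0.3]
grip_width: 0.719
```

>>> jog_arm --motion '[[[0, 0, 0, 0, 0, 0], [0, 0, 0, 0, 0, 0], [0, 0, 0, 0, 0, 0], [0, 0, 0, 0, 0, 0], [0, 0, 0, 0, 0, 0]]]' --claw 0 --grip_force 40

```text
time: 46.55
position: [0.5119, -0.213, -0.0275]
tool_rot: [-0.014, 0.71, -0.018, -0.704]
ft_force: [0.6, -0.2, -0.2]
grip_width: 0.564
```

>>> jog_arm --motion '[[[-0.03, 0, 0, 0, 0, 0], [-0.1, 0, 0, 0, 0, 0], [-0.13, 0, 0, 0, 0, 0], [-0.13, 0, 0, 0, 0, 0], [-0.05, 0, 0, 0, 0, 0], [0, 0, 0, 0, 0, 0]]]'

```text
time: 47.3
position: [0.51, -0.2118, 0.1579]
tool_rot: [-0.013, 0.711, -0.018, -0.703]
ft_force: [0.2, -0.4, -1.1]
grip_width: 0.558
```

```bash
python3 - <<'E'
from meas import *
s=robot.sense();print(s['time'],s['position'],s['ft_force'],s['grip_width'],toolR(s).round(3).tolist())
im=grab('wrist','w28.png')
grab('scene','s28.png')
E
```

```text
47.3 [ 0.50998803 -0.211826    0.15792099] [ 0.15487207 -0.40662176 -1.14623654] 0.5584851272123211 [[0.012, -0.044, -0.999], [-0.007, -0.999, 0.044], [-1.0, 0.007, -0.012]]
```

View pics/w28.png

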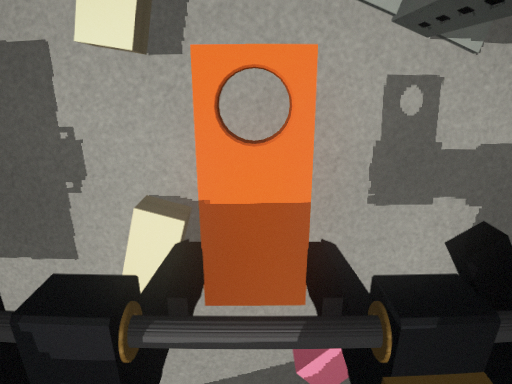

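View pics/s28.png

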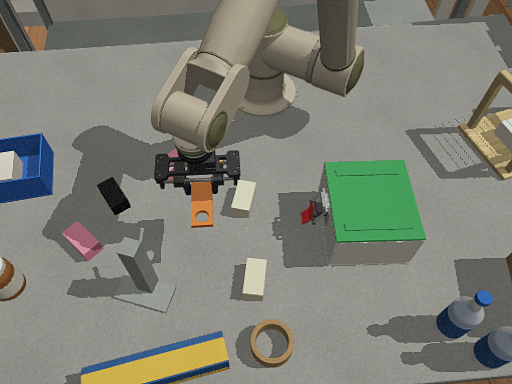

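```bash
cat > tag.py <<'E'
from h import *
def tool_pt(px,xp):
    c=vision.calibration('wrist');K=np.array([[c['fx'],0,c['cx']],[0,c['fy'],c['cy']],[0,0,1]]);T=np.array(c['T_tool_cam'])
    C=(K,np.array(c['dist_coeffs'],float),T);o,v=ray(C,px);return o+v*(xp-o[0])/v[0]
if __name__=='__main__':
    for xp in(-.0375,-.034):
        print(xp,'hole',tool_pt((254,103.5),xp).round(4),'w far',np.linalg.norm(tool_pt((190.5,44.5),xp)-tool_pt((318,44.5),xp)).round(4),'far',tool_pt((254,44.5),xp).round(4),'near',tool_pt((255,305),xp).round(4),'w near',np.linalg.norm(tool_pt((205,305),xp)-tool_pt((306,305),xp)).round(4))
E
python3 tag.py
```

```text
-0.0375 hole [-0.0375 -0.0012 -0.0749] w far 0.0498 far [-0.0375 -0.0012 -0.0974] near [-0.0375 -0.0007  0.0228] w near 0.0508
-0.034 hole [-0.034  -0.0012 -0.0747] w far 0.0511 far [-0.034  -0.0012 -0.0978] near [-0.034  -0.0007  0.0255] w near 0.0521
```

```bash
python3 - <<'E'
from h import *
a=cv2.imread('pics/w28.png')[0:80,350:512];cv2.imwrite('pics/w28z.png',cv2.resize(a,None,fx=4.5,fy=4.5,interpolation=cv2.INTER_CUBIC))
s=robot.sense();C=cam('wrist',s)
r=np.array([.639,-.363,.16]);d=np.array([np.cos(np.radians(160)),np.sin(np.radians(160)),1])/2**.5
print(proj(C,[r,r+d*.055]).round(1),proj(cam('scene'),[r,r+d*.055]).round(1),proj(cam('top'),[r,r+d*.055]).round(1))
grab('top','t28.png');a=cv2.imread('pics/t28.png')[110:180,300:370];cv2.imwrite('pics/t28z.png',cv2.resize(a,None,fx=8,fy=8,interpolation=cv2.INTER_CUBIC))
E
```

```text
[[548.3 -18.6]
 [582.7  51. ]] [[138.9 250. ]
 [141.6 227.2]] [[337.6 140.3]
 [335.9 148.5]]
```

View pics/w28z.png

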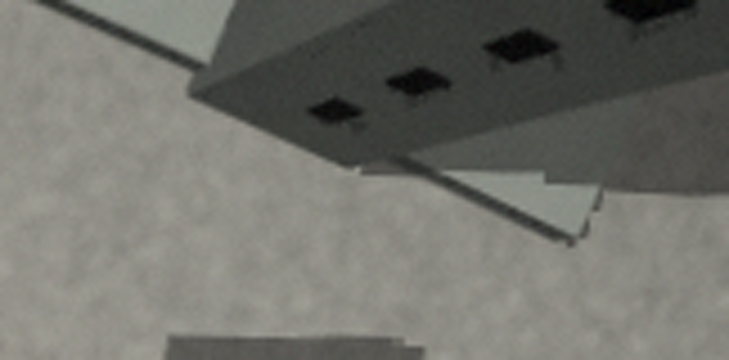

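View pics/t28z.png

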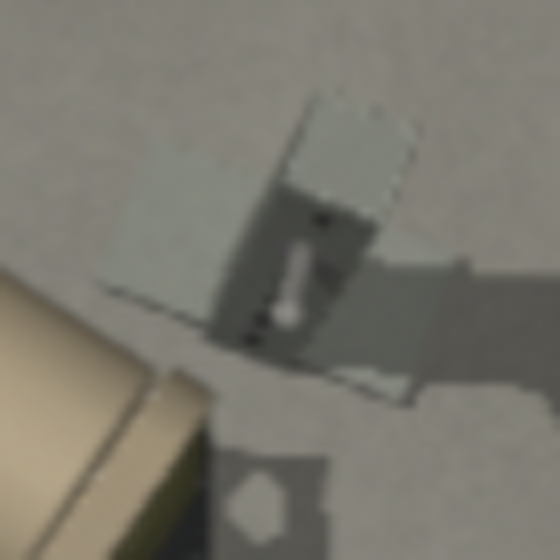

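```bash
python3 - <<'E'
from h import *
s=robot.sense();C=cam('wrist',s)
for z in(0,.006,.012):
    a=onz(C,(350+188/4.5-.4,95/4.5-.4),z);b=onz(C,(350+352/4.5-.4,167/4.5-.4),z)
    e=(b-a)[:2];n=np.array([e[1],-e[0]]);print(z,a.round(4),b.round(4),'len',np.linalg.norm(e).round(4),'mid',((a+b)/2).round(4),'normal az',np.degrees(np.arctan2(n[1],n[0])).round(1), np.degrees(np.arctan2(-n[1],-n[0])).round(1))
Ct=cam('top')
f=lambda x,y:(x/8+300-.44,y/8+110-.44)
t=onz(Ct,f(286,316),.199);r=onz(Ct,f(300,247),.16);print(t,r)
E
```

```text
0 [ 0.6451 -0.3438  0.    ] [ 0.6307 -0.3799  0.    ] len 0.0389 mid [ 0.6379 -0.3618  0.    ] normal az 158.2 -21.8
0.006 [ 0.6441 -0.3414  0.006 ] [ 0.6299 -0.3769  0.006 ] len 0.0382 mid [ 0.637  -0.3592  0.006 ] normal az 158.2 -21.8
0.012 [ 0.6431 -0.3391  0.012 ] [ 0.6292 -0.3739  0.012 ] len 0.0375 mid [ 0.6362 -0.3565  0.012 ] normal az 158.2 -21.8
[ 0.6006041  -0.34777194  0.199     ] [ 0.63871868 -0.36119127  0.16      ]
```

```bash
cat > hang.py <<'E'
from plan import *
az=158.5;a=np.radians(az);d=np.array([np.cos(a),np.sin(a),1])/2**.5
root=np.array([.638,-.361,.16]);eye=np.array([-.0325,-.001,-.075])
M=tilt(az-180-90,45,az-180)
def tcp(s,off=0): return root+d*s+np.array([0,0,off])-M@eye
E
python3 - <<'E'
from hang import *
print(M.round(3).tolist());print(tcp(.12),tcp(.1),tcp(.033))
e=plan(tcp(.13)+[0,.05,.02],M,n=8)
print(proj(cam('wrist'),[root]).round())
E
```

```text
[[0.658, -0.367, -0.658], [-0.259, -0.93, 0.259], [-0.707, 0.0, -0.707]]
[ 0.53072401 -0.31981765  0.16883883] [ 0.5438821  -0.32500076  0.1546967 ] [ 0.5879617  -0.34236418  0.10732054]
8 [[-0.013, 0.017, -0.006, 0.262, 0.642, 0.106], [-0.012, 0.017, -0.007, 0.262, 0.642, 0.106], [-0.011, 0.017, -0.009, 0.262, 0.642, 0.106], [-0.009, 0.017, -0.011, 0.262, 0.642, 0.106], [-0.008, 0.017, -0.012, 0.262, 0.642, 0.106], [-0.006, 0.016, -0.014, 0.262, 0.642, 0.106], [-0.005, 0.016, -0.015, 0.262, 0.642, 0.106], [-0.003, 0.015, -0.016, 0.262, 0.642, 0.106]]
end [ 0.5244 -0.2672  0.196 ] err rot 0.03
[[546. -18.]]
```

>>> jog_arm --motion '[[[-0.013, 0.017, -0.006, 0.26, 0.64, 0.106], [-0.012, 0.017, -0.007, 0.26, 0.64, 0.106], [-0.011, 0.017, -0.009, 0.26, 0.64, 0.106], [-0.009, 0.017, -0.011, 0.26, 0.64, 0.106], [-0.008, 0.017, -0.012, 0.26, 0.64, 0.106], [-0.006, 0.016, -0.014, 0.26, 0.64, 0.106], [-0.005, 0.016, -0.015, 0.26, 0.64, 0.106], [-0.003, 0.015, -0.016, 0.26, 0.64, 0.106], [0, 0, 0, 0, 0, 0]]]'

```text
time: 48.58
position: [0.5194, -0.2666, 0.1837]
tool_rot: [-0.077, 0.907, -0.176, -0.376]
ft_force: [-0.2, -0.0, -0.3]
grip_width: 0.558
```

```bash
python3 - <<'E'
from hang import *
s=robot.sense();print(s['position'],s['grip_width'],s['joint_positions'].round(2),toolR(s).round(3).tolist())
e=plan(tcp(.115),M,n=4)
im=grab('wrist','w29.png')
C=cam('wrist',s);print(proj(C,[root,root+d*.055]).round(1))
E
```

```text
[ 0.51943922 -0.2666447   0.18374371] 0.5584640257662206 [-0.83  0.15  2.02  0.92  0.39  0.37] [[0.656, -0.378, -0.654], [-0.262, -0.926, 0.273], [-0.708, -0.008, -0.706]]
4 [[0.023, 0.028, -0.007, -0.023, 0.003, -0.005], [0.023, 0.028, -0.007, -0.023, 0.003, -0.005], [0.023, 0.028, -0.007, -0.023, 0.003, -0.005], [0.023, 0.029, -0.007, -0.023, 0.003, -0.005]]
end [ 0.5341 -0.3212  0.1654] err rot 0.02
[[306.3  79.3]
 [318.2  78.6]]
```

View pics/w29.png

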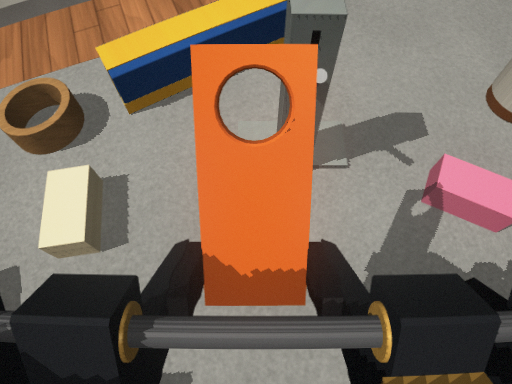

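>>> jog_arm --motion '[[[0.023, 0.028, -0.007, -0.023, 0, 0], [0.023, 0.028, -0.007, -0.023, 0, 0], [0.02, 0.028, -0.007, -0.023, 0, 0], [0.01, 0.025, -0.007, -0.023, 0, 0], [0, 0, 0, 0, 0, 0], [0, 0, 0, 0, 0, 0]]]'

```text
time: 49.38
position: [0.532, -0.3201, 0.1688]
tool_rot: [-0.069, 0.906, -0.171, -0.38]
ft_force: [-0.2, 1.3, -1.2]
grip_width: 0.556
```

```bash
python3 - <<'E'
from hang import *
s=robot.sense();print(s['position'],s['grip_width'],s['joint_positions'].round(2),toolR(s).round(3).tolist())
e=plan(tcp(.075),M,n=3)
im=grab('wrist','w30.png')
C=cam('wrist',s);print(proj(C,[root,root+d*.055]).round(1))
a=cv2.imread('pics/w30.png')[40:160,170:340];cv2.imwrite('pics/w30z.png',cv2.resize(a,None,fx=4.5,fy=4.5,interpolation=cv2.INTER_CUBIC))
E
```

```text
[ 0.53198837 -0.32014084  0.16875237] 0.5558226755080543 [-0.89  0.25  1.93  0.97  0.43  0.26] [[0.652, -0.362, -0.666], [-0.257, -0.932, 0.255], [-0.713, 0.005, -0.701]]
3 [[0.037, 0.0, 0.0, 0.014, 0.019, 0.0], [0.037, 0.0, 0.001, 0.014, 0.019, 0.0], [0.036, 0.0, 0.001, 0.014, 0.019, 0.0]]
end [ 0.5602 -0.3313  0.1369] err rot 0.01
[[255.6  94.5]
 [255.8  98.2]]
```

View pics/w30z.png

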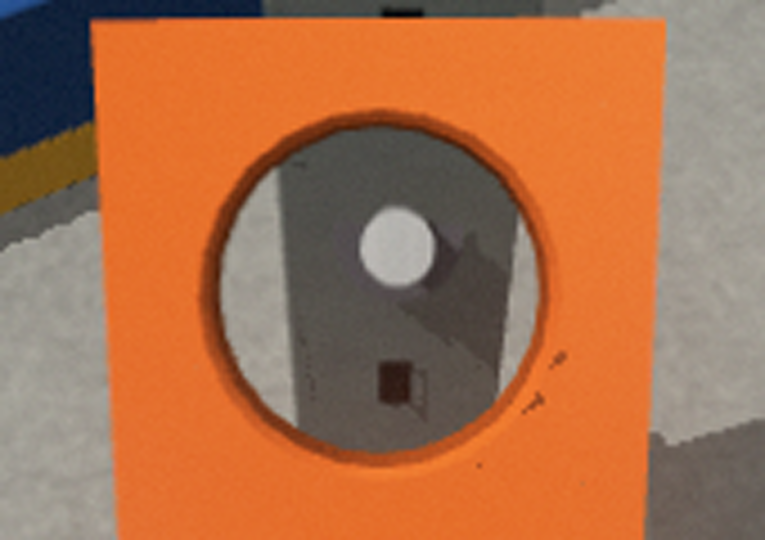

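The peg tip appears through the hole at px (258,94), against a predicted (256,98), so I correct by about 1.5 mm sideways and 3 mm up, then slide on.

```bash
sed -i 's/^def tcp/root=root+M@np.array([0,.0015,-.003])\ndef tcp/' hang.py; python3 - <<'E'
from hang import *
print(root.round(4))
e=plan(tcp(.07),M,n=3)
e=plan(tcp(.035),M,n=2,cur=e)
E
```

```text
[ 0.6394 -0.3632  0.1621]
3 [[0.041, 0.001, -0.002, 0.014, 0.018, 0.0], [0.041, 0.002, -0.002, 0.014, 0.018, 0.0], [0.041, 0.001, -0.002, 0.014, 0.018, 0.0]]
end [ 0.5652 -0.3348  0.1355] err rot 0.01
2 [[0.044, 0.0, 0.0, 0.0, 0.001, 0.0], [0.043, 0.0, 0.0, 0.0, 0.001, 0.0]]
end [ 0.5881 -0.3439  0.1109] err rot 0.01
```

>>> jog_arm --motion '[[[0.038, 0.001, -0.002, 0.014, 0.018, 0], [0.04, 0.001, -0.002, 0.014, 0.018, 0], [0.035, 0.001, -0.002, 0.014, 0.018, 0], [0, 0, 0, 0, 0, 0], [0, 0, 0, 0, 0, 0]]]'

```text
time: 50.05
position: [0.5636, -0.3322, 0.1391]
tool_rot: [-0.071, 0.908, -0.172, -0.375]
ft_force: [-0.9, 0.2, -0.4]
grip_width: 0.56
```

```bash
python3 - <<'E'
from hang import *
s=robot.sense();print(s['position'],s['grip_width'],s['ft_force'],toolR(s).round(3).tolist())
W=toolR(s);e=W@eye+s['position'];q=e-root;print('s along',q@d,'perp in tool',(W.T@(q-d*(q@d))).round(4))
e=plan(tcp(.035),M,n=3)
im=grab('wrist','w31.png')
a=cv2.imread('pics/w31.png')[40:160,170:340];cv2.imwrite('pics/w31z.png',cv2.resize(a,None,fx=4.5,fy=4.5,interpolation=cv2.INTER_CUBIC))
E
```

```text
[ 0.56358158 -0.33220135  0.13908921] 0.5595919910103638 [-0.90652261  0.16169494 -0.40208301] [[0.659, -0.365, -0.658], [-0.259, -0.931, 0.257], [-0.706, 0.001, -0.708]]
s along 0.07423892099909546 perp in tool [ 0.     -0.0021 -0.0007]
3 [[0.033, 0.002, 0.001, 0.004, -0.003, 0.001], [0.032, 0.002, 0.001, 0.004, -0.003, 0.001], [0.033, 0.001, 0.0, 0.004, -0.003, 0.001]]
end [ 0.5881 -0.344   0.1108] err rot 0.01
```

View pics/w31z.png

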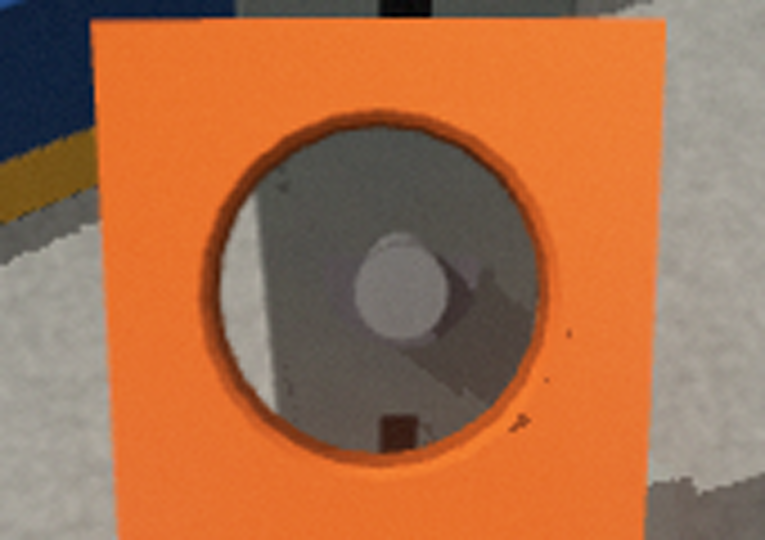

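Peg end is nearly centred in the hole, at zoom (401,288) against hole centre (375,285). Sliding on with a small sideways shift.

>>> jog_arm --motion '[[[0.03, 0.003, 0, 0, 0, 0], [0.03, 0.003, 0, 0, 0, 0], [0.03, 0.002, 0, 0, 0, 0], [0, 0, 0, 0, 0, 0], [0, 0, 0, 0, 0, 0]]]'

```text
time: 50.72
position: [0.5876, -0.3455, 0.1121]
tool_rot: [-0.071, 0.908, -0.172, -0.375]
ft_force: [-0.8, 0.3, 0.2]
grip_width: 0.556
```

```bash
python3 - <<'E'
from hang import *
s=robot.sense();print(s['position'],s['grip_width'],s['ft_force'])
W=toolR(s);e=W@eye+s['position'];q=e-root;print('s along',q@d,'perp in tool',(W.T@(q-d*(q@d))).round(4))
im=grab('wrist','w32.png');grab('scene','s32.png')
a=cv2.imread('pics/s32.png')[180:320,80:240];cv2.imwrite('pics/s32z.png',cv2.resize(a,None,fx=4,fy=4,interpolation=cv2.INTER_CUBIC))
E
```

```text
[ 0.58757993 -0.34545949  0.11206946] 0.5564565050312348 [-0.79430032  0.27566642  0.17407738]
s along 0.035920299324637625 perp in tool [ 0.      0.0014 -0.0009]
```

View pics/w32.png

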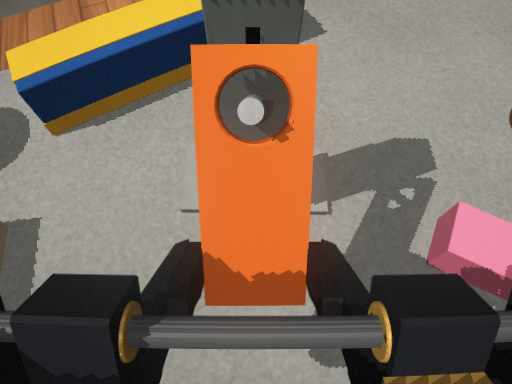

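View pics/s32z.png

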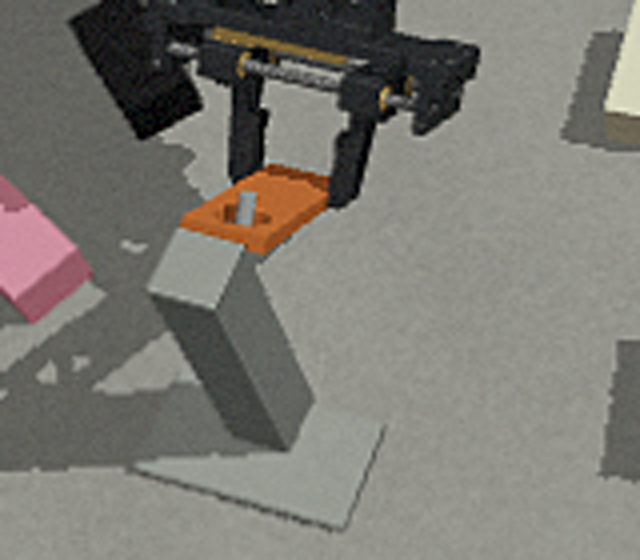

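The peg sticks up through the hole in both views. Releasing.

>>> jog_arm --motion '[[[0, 0, 0, 0, 0, 0], [0, 0, 0, 0, 0, 0], [0, 0, 0, 0, 0, 0], [0, 0, 0, 0, 0, 0], [0, 0, 0, 0, 0, 0], [0, 0, 0, 0, 0, 0]]]' --claw 0.9

```text
time: 51.58
position: [0.5875, -0.3457, 0.1134]
tool_rot: [-0.07, 0.908, -0.172, -0.375]
ft_force: [-0.1, 0.9, -0.4]
grip_width: 0.899
```

```bash
python3 - <<'E'
from hang import *
s=robot.sense();print(s['position'],s['grip_width'],s['ft_force'])
im=grab('wrist','w33.png');grab('scene','s33.png')
a=cv2.imread('pics/s33.png')[180:320,80:240];cv2.imwrite('pics/s33z.png',cv2.resize(a,None,fx=4,fy=4,interpolation=cv2.INTER_CUBIC))
E
```

```text
[ 0.58754784 -0.34568982  0.11344386] 0.8985124107310153 [-0.10749793  0.87554445 -0.35193724]
```

View pics/w33.png

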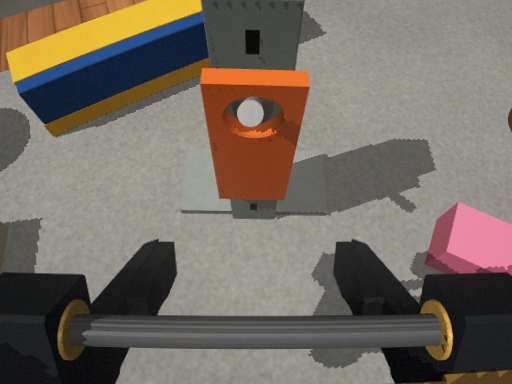

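View pics/s33z.png

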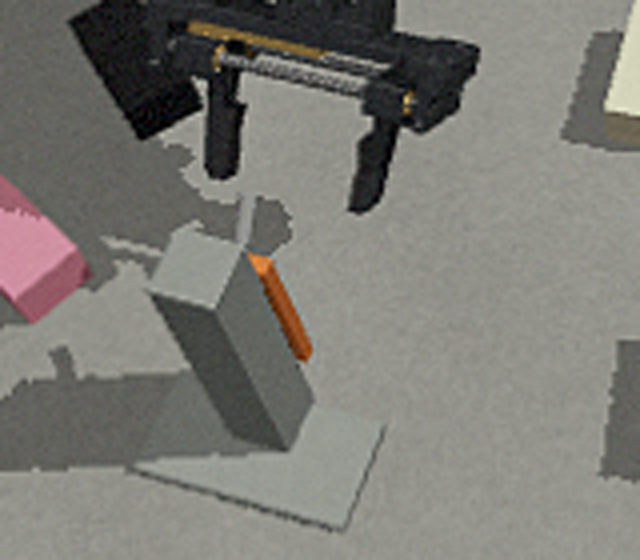

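The tag hangs on the peg against the post. I retract and look again at the latch and lid.

>>> jog_arm --motion '[[[-0.06, 0, 0, 0, 0, 0], [-0.1, 0, 0, 0, 0, 0], [-0.12, 0, 0, 0, 0, 0], [-0.12, 0, 0, 0, 0, 0], [0, 0, 0, 0, 0, 0]]]'

```text
time: 52.3
position: [0.4789, -0.3028, 0.229]
tool_rot: [-0.07, 0.908, -0.173, -0.375]
ft_force: [-0.1, -0.2, 0.1]
grip_width: 0.9
```

```bash
python3 - <<'E'
from hang import *
s=robot.sense();print(s['position'],s['ft_force'])
e=plan([.52,-.10,.20],tilt(-60,25,60),n=8)
e=plan([.525,-.03,.16],tilt(-3.9,20,90),n=6,cur=e)
E
```

```text
[ 0.47894655 -0.30283029  0.22898328] [-0.06776905 -0.16425255  0.13498939]
8 [[-0.002, -0.064, 0.014, -0.564, -0.393, -0.576], [0.005, -0.065, 0.009, -0.564, -0.393, -0.576], [0.01, -0.064, 0.003, -0.564, -0.393, -0.576], [0.016, -0.063, -0.003, -0.564, -0.393, -0.576], [0.021, -0.061, -0.01, -0.564, -0.393, -0.576], [0.025, -0.058, -0.016, -0.564, -0.393, -0.576], [0.029, -0.054, -0.023, -0.564, -0.393, -0.576], [0.032, -0.049, -0.028, -0.564, -0.393, -0.576]]
end [ 0.5198 -0.1001  0.2   ] err rot 0.05
6 [[0.026, -0.019, -0.008, -1.041, -0.16, -0.19], [0.027, -0.017, -0.012, -1.041, -0.16, -0.19], [0.027, -0.014, -0.015, -1.041, -0.16, -0.19], [0.026, -0.011, -0.017, -1.041, -0.16, -0.19], [0.027, -0.008, -0.02, -1.041, -0.16, -0.19], [0.026, -0.003, -0.021, -1.041, -0.16, -0.19]]
end [ 0.5252 -0.0301  0.1599] err rot 0.03
```

>>> jog_arm --motion '[[[-0.002, -0.064, 0.014, -0.56, -0.39, -0.58], [0.005, -0.065, 0.009, -0.56, -0.39, -0.58], [0.01, -0.064, 0.003, -0.56, -0.39, -0.58], [0.016, -0.063, -0.003, -0.56, -0.39, -0.58], [0.021, -0.061, -0.01, -0.56, -0.39, -0.58], [0.025, -0.058, -0.016, -0.56, -0.39, -0.58], [0.029, -0.054, -0.023, -0.56, -0.39, -0.58], [0.032, -0.049, -0.028, -0.56, -0.39, -0.58]]]'

```text
time: 53.3
position: [0.5206, -0.0935, 0.193]
tool_rot: [0.068, 0.767, 0.305, -0.56]
ft_force: [-0.4, 0.0, 0.1]
grip_width: 0.901
```

```bash
python3 - <<'E'
from hang import *
s=robot.sense();print(s['position'],s['ft_force'])
e=plan([.525,-.03,.16],tilt(-3.9,20,90),n=8)
E
```

```text
[ 0.52058549 -0.09352516  0.19298146] [-0.36460468  0.01891644  0.14528663]
8 [[0.017, -0.013, -0.006, -0.765, -0.126, -0.114], [0.017, -0.012, -0.008, -0.765, -0.126, -0.114], [0.018, -0.01, -0.01, -0.765, -0.126, -0.114], [0.017, -0.009, -0.011, -0.765, -0.126, -0.114], [0.017, -0.007, -0.012, -0.765, -0.126, -0.114], [0.017, -0.005, -0.013, -0.765, -0.126, -0.114], [0.017, -0.004, -0.014, -0.765, -0.126, -0.114], [0.018, -0.002, -0.015, -0.765, -0.126, -0.114]]
end [ 0.5248 -0.03    0.1598] err rot 0.02
```

>>> jog_arm --motion '[[[0.01, -0.013, -0.006, -0.765, -0.126, -0.114], [0.012, -0.012, -0.008, -0.765, -0.126, -0.114], [0.012, -0.01, -0.01, -0.765, -0.126, -0.114], [0.012, -0.009, -0.011, -0.765, -0.126, -0.114], [0.012, -0.007, -0.012, -0.765, -0.126, -0.114], [0.012, -0.005, -0.013, -0.765, -0.126, -0.114], [0.012, -0.004, -0.014, -0.765, -0.126, -0.114], [0.012, -0.002, -0.015, -0.765, -0.126, -0.114], [0, 0, 0, 0, 0, 0]]]'

```text
time: 54.42
position: [0.5267, -0.0297, 0.1624]
tool_rot: [0.389, 0.583, 0.58, -0.415]
ft_force: [0.7, 0.0, -0.0]
grip_width: 0.896
```

```bash
python3 - <<'E'
from hang import *
s=robot.sense();print(s['time'],s['position'],s['ft_force'])
grab('wrist','w34.png');grab('scene','s34.png')
a=cv2.imread('pics/w34.png')[0:200,130:390];cv2.imwrite('pics/w34z.png',cv2.resize(a,None,fx=3,fy=3,interpolation=cv2.INTER_CUBIC))
a=cv2.imread('pics/s34.png')[140:260,250:440];cv2.imwrite('pics/s34z.png',cv2.resize(a,None,fx=4,fy=4,interpolation=cv2.INTER_CUBIC))
E
```

```text
54.425 [ 0.52673072 -0.02971202  0.16242895] [ 0.71222718  0.01485994 -0.01456208]
```

View pics/w34z.png

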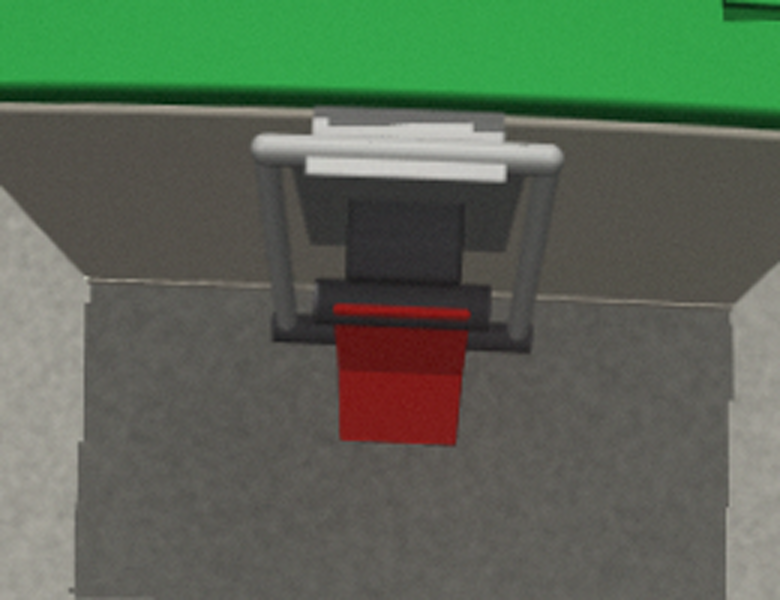

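View pics/s34z.png

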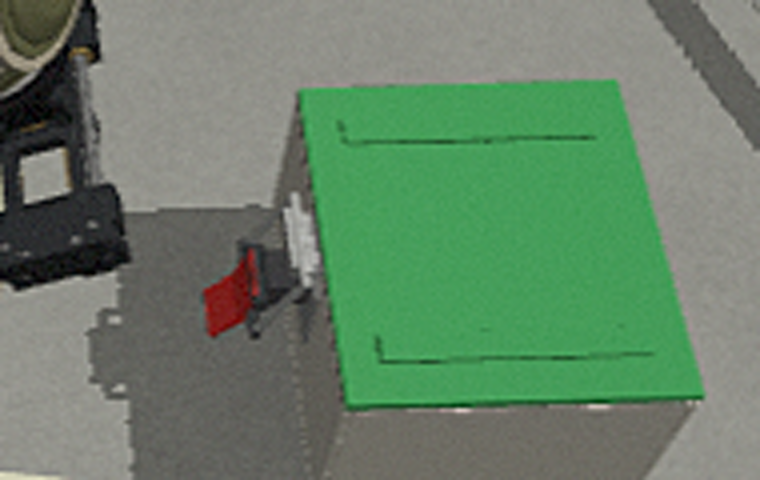

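View pics/s34.png

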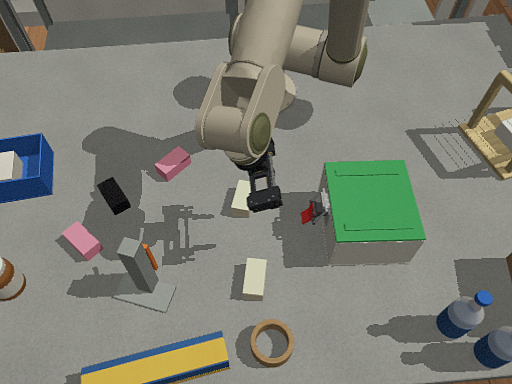

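```bash
python3 - <<'E'
from h import *
s=robot.sense();C=cam('wrist',s)
w=np.array([.5395,.1035]);u=np.array([-.068,-.998])
def P(o,z): return np.array([*(w+u*o),z])
def show(n,p): print(n,((proj(C,[p])[0]-[130,0])*3).round())
for th in(0,.12,.25,.5):
    a=-np.radians(59.6)+th
    show(f'tip {th}',P(34+53*np.cos(a),.096+.053*np.sin(a)))
    b=.23+th; lp=(34+15*np.sin(b),.096-.015*np.cos(b)); show(' looppivot',P(*lp))
show('pivot',P(34,.096));show('bar',P(8,.1375));show('bar12',P(12,.1375));show('lid edge tight bottom',P(0,.131));show('rim',P(0,.130));show('lid top tight',P(0,.140));show('lid top loose',P(0,.146));show('keeper lip top',P(20,.142));show('table wall',P(0,0))
E
```

```text
tip 0 [ -88694. 2097402.]
 looppivot [-111471. 2637074.]
tip 0.12 [ -84973. 2009266.]
 looppivot [-107716. 2548056.]
tip 0.25 [ -81899. 1936449.]
 looppivot [-104254. 2465985.]
tip 0.5 [ -77809. 1839598.]
 looppivot [ -99053. 2342720.]
pivot [-115123. 2723554.]
bar [-3681892. 87789752.]
bar12 [ -453958. 10775415.]
lid edge tight bottom [416. 115.]
rim [416. 117.]
lid top tight [417.  95.]
lid top loose [418.  81.]
keeper lip top [-161359. 3819693.]
table wall [411. 294.]
```

o is in mm there, so I fix the units.

```bash
python3 - <<'E'
from h import *
s=robot.sense();C=cam('wrist',s)
w=np.array([.5395,.1035]);u=np.array([-.068,-.998])
def P(o,z): return np.array([*(w+u*o/1000),z])
def show(n,p): print(n,((proj(C,[p])[0]-[130,0])*3).round())
for th in(0,.12,.25,.5):
    a=-np.radians(59.6)+th
    show(f'tip {th}',P(34+53*np.cos(a),.096+.053*np.sin(a)))
    b=.23+th; lp=(34+15*np.sin(b),.096-.015*np.cos(b)); show(' looppivot',P(*lp))
show('pivot',P(34,.096));show('bar8',P(8,.1375));show('bar12',P(12,.1375));show('lid top tight',P(0,.140));show('lid top loose',P(0,.146));show('keeper lip outer top',P(20,.142));show('table wall',P(0,0))
E
```

```text
tip 0 [405. 433.]
 looppivot [409. 330.]
tip 0.12 [404. 448.]
 looppivot [408. 336.]
tip 0.25 [403. 463.]
 looppivot [408. 341.]
tip 0.5 [402. 485.]
 looppivot [408. 350.]
pivot [409. 302.]
bar8 [416. 134.]
bar12 [415. 151.]
lid top tight [417.  95.]
lid top loose [418.  81.]
keeper lip outer top [414. 176.]
table wall [411. 294.]
```

```bash
python3 - <<'E'
from h import *
from meas import blobs
im=grab('scene');print([(b[1].round(1),b[2]) for b in blobs(im,'orange',15)])
s=robot.sense();print(s['ft_force'],s['qd'].round(4));print(robot.close_job())
E
```

```text
[]
[ 0.5324629  -0.19423453  0.48128831] [-0.007  -0.0118 -0.0011 -0.0017  0.0044 -0.0039]
the job is handed in; nothing more can be done
None
```

I packed the two wrapped bars present side by side in the tub, shut the lid, flipped the loop over the keeper and pressed the lever home. I then hung the tag on the peg, backed the arm clear and handed the job in at about 54 s. No verdict was reported.

**Last checks that agreed:**
- **Bars:** before the lid closed, both lay flat in one layer. The second one turned up about 30 mm from where I put it, but it was still in place.
- **Latch:** the loop bar sits in the keeper channel. The lever tip lies within about 0.1 rad of home. The lid edge matches the shut-tight height, not the loose one.
- **Tag:** the peg showed through the hole, with the tag hanging against the post after release. I could still see it hanging there in the last full picture.
- **Plain bars:** the nearer one read the same position just before I grasped the tag. I did not re-measure either one after the tag was hung.

**Checks that failed or disagreed:**
- **First grasps:** my first two tries at a bar closed above it, because the fingertips end about 30 mm short of the reported tool point. I corrected for that, and the bar did not move.
- **Final colour check:** my last automatic check for the orange tag in the scene picture found nothing. Most likely its dark, narrow edge falls outside the colour filter. I handed in on the pictures instead.
- **Press forces:** the wrist force reached 86 N when shutting the lid and about 58 N when pressing the lever. Both are under the 120 N wrist limit. I took these to be fingertip contacts, not the gripper body, but did not check that separately.

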